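# Lock the lamp carriage with its index knob

## Robot

A 6-joint arm with a two-finger parallel gripper is mounted at the origin on the work surface. World frame = base frame: x ahead of the robot, y to its left, z up, the work surface at z = 0. Lengths are in m, angles in degrees, forces in N, time in s.
With the tool pointing down it reaches from about 0.3 to 0.75 m from the base axis. Payload 8.5 kg.
Tool frame: the origin (TCP) lies at the very end of the fingers, on their centre line; the grasp point (between the pads) lies 19 mm behind it (env.grip_depth is the z of the grasp point in the tool frame, in m); z points along the fingers, y is the direction in which the jaws open and shut (so a half turn about z gives the same grasp; the last joint's range is limited). The gripper opens to 85 mm and grips with 20 to 120 N. Pads are 22 mm wide; open, the fingers measure 114 mm over their backs; the gripper's body (76 mm by 85 mm) begins 54 mm behind the grasp point. The pads swing forward as they close: fully open they stand 13 mm farther back than shut.
Start: joints at [-86.534, 21.807, 74.336, -0, 83.858, -12.336], TCP at [0.15, -0.529, 0.2] pointing down, gripper open.
Joint ranges: [-178.18, 178.18], [-50.72, 133.34], [12.68, 142.11], [-81.47, 261.47], [9.98, 163.14], [-165.26, 165.26]. Speed limits (degrees/s): [136.94, 136.94, 180, 180, 180, 180].

## Interface

Orientations are given as a 3x3 rotation matrix whose columns are the frame's x, y, z axes.
In Python, from rig import env gives the robot as it stands.
- The arm moves only by the tool apply_moves, never from a script. Its argument "plan" is a list of rows, each an object of numbers: "tx", "ty", "tz": the shift along the world's x, y, z in mm; "rx", "ry", "rz": the turn, a rotation vector about the world's x, y, z in rad; "jaw": the opening, from -1 (shut) to 1 (fully open). A call has 1 to 12 rows; each row is the pose to reach, as a shift and turn from the pose measured when the call began; what a row does not reach only later rows make up. A row lasts 1/10 s, in which the tool goes at most 50 mm and 8.59 degrees, less where a joint would pass 70% of its speed; a pose out of reach is approached as far as the arm can. A call with a gripper value outside its range is refused whole. The fingers move at their own pace and stop on an object; "grip_force" is the grip in N (left out, the last holds). Time passes only in rows, so rows that repeat a pose let the fingers close. It gives the time, the measured TCP pose, the force and the opening at its end, in the units of the state.
- env.observe(): the state, without advancing time (a new reading comes with each control period).
- env.get_image(name): name is "scene" or "top" or "wrist"; returns a dict with "image" (420x560x3 uint8, red, green, blue), "intrinsics" (3x3 intrinsics, pixels), "world_from_camera" (4x4, takes a point from camera to world coordinates). Camera axes: x right, y up, looking along -z (the intrinsics and any distortion apply to the point x, -y, -z); pixel columns grow to the right and rows downward; lengths in m; the calibration is good to about 2 mm. A picture is of the moment at which its call begins. There is no depth.
- env.close_job(): hands the job in, once; it reports no verdict.
The state is a dict: "time_s": time; "q": joint angles; "qvel": joint speeds; "joint_efforts": joint torques, N m; "position": TCP position; "tool_rot": TCP orientation; "ft_force": force on the tool from outside, world axes, zero at the start; "wrist_torque": the same for the moment, N m; "grip_width": finger opening in m.
Only numpy, scipy, OpenCV 4.12 (cv2) and the standard library are available. Lean on these libraries where they do the work, as an engineer would, in place of code of your own. Each camera call takes 0.05 s, during which the arm holds its last target.

## Task

Lock the lamp carriage at the station marked by the pointed clip. First pull the sprung index knob up out of its parking notch, turn it anticlockwise (seen from above) to the deep notch and let it snap down; then, with the knob let go, slide the carriage gently to the pointed clip and on a little past it, until the pin under the knob drops fully into the hidden hole. Feel for the hole and do not force the pin or the notched collar, let go of everything at the end, and leave the other things on the table where they are.

Things in the scene. Friction and masses are not known exactly. Their poses are not given: they have to be found in the camera images.
- unit: fixed cross slide: white base plate, x -65 to +105, y -225 to +225 mm, 12 mm thick, end blocks 48 mm high; in the middle along y a steel bar, top 34 mm above the table, with two holes 10 mm long, one near either end of the carriage's travel, hidden by a thin yielding dust strip. Origin on the table under the bar's middle; y is the carriage's sliding direction, x points away from the robot
- bar: the steel bar of the slide with the holes, fixed on the unit, same origin and axes as the unit; only the index pin (8 mm thick, round tip) touches it
- crown: aluminium notched collar round the knob's foot, 62 mm across, 21 mm high, fixed on the carriage plate. Origin on the knob's axis at the plate's top, 50 mm above the table; x points at the parking notch (6 mm deep). The deep notch (down to the plate) is 60 degrees anticlockwise of it from above. Both are 9 mm wide, for the knob's 5 mm peg
- carriage (a joint): place (m) of the carriage along the unit's +y, -0.094 to 0.094, 0 in the middle. Grey plate 110 x 196 mm, top 50 mm above the table, with the knob at its +y end, the joystick 130 mm from it at its -y end and a black lamp tube between (top 81 mm above the table). Slides with 2 N of friction, 2 N more while the sprung pin drags on the bar
- plunger (a joint): height (m) of knob and pin on the spring: 0 parked, +0.006 peg just clear of the collar, +0.012 hard stop, -0.004 in the deep notch with the pin tip riding on the bar, -0.012 pin fully home in a hole. The spring pulls down with 5 N home, 8 N parked, 12 N at the stop. The 8 mm pin has 2 mm of play in the 10 mm hole
- knob (a joint): turn (rad) of the knob, anticlockwise from above positive: 0 = parking notch, 1.047 (60 degrees) = deep notch, stops at -0.5 and 1.55. Starts at about 0. It stays at any angle it is left at (friction 0.02 N m), and drops into the deep notch when let go within about 0.1 rad of it
- knob_grip (a point): grip point of the index knob, on its axis, 104 mm above the table when parked; moves with the knob. A black bar 46 mm long (this point's x), 16 mm wide (y) and 34 mm tall, from 19 mm below this point to 15 mm above it, over a flange 36 mm across. A steel peg sticks out to +x from the knob's foot, to 36 mm from the axis, 36 mm below this point
- stick_grip (a point): grip point of the joystick: upright black round post 24 mm across, top 20 mm above this point, which lies 104 mm above the table; fixed to the carriage (axes as the unit's)
- pointed_clip: steel triangular clip about 30 mm across and 12 mm tall, screwed on the base plate's far edge beside the bar: marks the wanted station. Origin at its foot. The hole is reached after the knob's axis, coming from the middle of the slide, has gone past the clip along the slide by 4 to 41 mm (not known more closely)
- round_stud: steel round stud 18 mm across, 10 mm tall, on the base plate's far edge: marks the other, unwanted station in the same way, for sliding the other way. Clip and stud change places from one start to the next
- gel_bottle: clear pump bottle, 60 mm across, 170 mm tall; bystander. Origin at its foot
- soap_bottle: white pump bottle, 66 mm across, 150 mm tall; bystander. Origin at its foot
- swab_jar: glass jar with steel cap, 72 mm across, 85 mm tall; bystander. Origin at its foot
- lens_case: flat white lens case with two round caps, 34 x 70 x 18 mm, in front of the slide; bystander. Origin at its foot
- trial_lens: aluminium ring 38 mm across, 6 mm tall, in front of the slide; bystander. Origin at its foot
- drop_bottle: small white bottle, 24 mm across, 55 mm tall, in front of the slide; bystander. Origin at its foot
- penlight: aluminium penlight 110 mm long, 15 mm thick, in front of the slide; bystander. Origin at its foot

How it is judged:
By the outcome, as a careful person would: the job done as asked, in the order asked, and still so for the second after the job is handed in, with the robot touching nothing.
It also fails if it takes over 53 s, if anything falls off the work surface, if the arm or the gripper's body presses on something with over 40 N, if the wrist force passes 120 N, or if a joint passes its speed limit or range.

## Working session

There is one attempt and no reset: what is moved stays moved. The work goes in short steps, Python scripts to look and compute and a tool call to move; the robot and the scene stay as the last step left them, time stands still between calls to the robot, and variables do not carry over. Pictures are saved under pics/ and viewed, and the job is handed in when it is done.

Besides the shell and the picture viewer there is one more tool, called after "Request:" by a JSON object that holds its "op" and its "data". apply_moves: Moves the arm, as the interface text tells. Its arguments: {"type":"object","properties":{"plan":{"type":"array","items":{"type":"object","properties":{"tx":{"type":"number"},"ty":{"type":"number"},"tz":{"type":"number"},"rx":{"type":"number"},"ry":{"type":"number"},"rz":{"type":"number"},"jaw":{"type":"number"}}}},"grip_force":{"type":"number"}},"required":["plan"]}

```bash
ls; mkdir -p pics
cat > h.py <<'E'
import numpy as np, cv2
from rig import env
def grab(n,f):
    d=env.get_image(n); cv2.imwrite('pics/'+f+'.png',d['image'][:,:,::-1]); np.savez('pics/'+f+'.npz',K=d['intrinsics'],T=d['world_from_camera']); return d
def ray(f,u,v):
    d=np.load('pics/'+f+'.npz'); p=np.linalg.inv(d['K'])@np.array([u,v,1.]); T=d['T']
    r=T[:3,:3]@np.array([p[0],-p[1],-p[2]]); return T[:3,3],r/np.linalg.norm(r)
def onz(f,u,v,z):
    o,r=ray(f,u,v); return o+r*(z-o[2])/r[2]
def tri(a,b):
    o1,r1=ray(*a);o2,r2=ray(*b)
    s=np.linalg.lstsq(np.array([r1,-r2]).T,o2-o1,rcond=None)[0]
    p,q=o1+s[0]*r1,o2+s[1]*r2; return (p+q)/2,np.linalg.norm(p-q)
def proj(f,P):
    d=np.load('pics/'+f+'.npz'); T=d['T']; c=T[:3,:3].T@(np.array(P)-T[:3,3]); p=d['K']@np.array([c[0],-c[1],-c[2]]); return p[:2]/p[2]
E
python3 - <<'E'
from h import *
for n in ['scene','top','wrist']:
    d=grab(n,n+'0'); print(n,d['intrinsics'].tolist(),np.round(d['world_from_camera'],3).tolist(),d.keys())
s=env.observe(); print(s, env.grip_depth)
E
```

```text
pics
scene [[538.6002849332117, 0.0, 281.85387824007836], [0.0, 538.6002849332117, 203.06491855235302], [0.0, 0.0, 1.0]] [[0.457, -0.565, 0.687, 1.418], [0.889, 0.287, -0.356, -0.469], [0.004, 0.774, 0.634, 0.913], [0.0, 0.0, 0.0, 1.0]] dict_keys(['image', 'intrinsics', 'world_from_camera'])
top [[390.3276661676041, 0.0, 281.21776061746635], [0.0, 390.3276661676041, 212.16393382738818], [0.0, 0.0, 1.0]] [[-0.012, 0.986, -0.166, 0.396], [-1.0, -0.013, -0.007, 0.003], [-0.009, 0.166, 0.986, 1.024], [0.0, 0.0, 0.0, 1.0]] dict_keys(['image', 'intrinsics', 'world_from_camera'])
wrist [[354.4345563749861, 0.0, 279.4530856047948], [0.0, 354.4345563749861, 207.79518708079755], [0.0, 0.0, 1.0]] [[0.273, 0.925, 0.263, 0.216], [-0.962, 0.263, 0.074, -0.511], [-0.001, -0.274, 0.962, 0.374], [0.0, 0.0, 0.0, 1.0]] dict_keys(['image', 'intrinsics', 'world_from_camera'])
{'time_s': 0.15, 'q': array([-8.65352394e+01,  2.18363015e+01,  7.43687878e+01, -1.51556563e-03,
        8.38597511e+01, -1.23355174e+01]), 'qvel': array([ 0.01413411, -0.1099763 , -0.1707056 , -0.1037176 , -0.14051434,
       -0.07277683]), 'joint_efforts': array([ 3.65085623e-03, -4.48625386e+01, -2.31346303e+01, -1.56835777e-04,
        3.76331605e-03, -1.46761835e-05]), 'position': array([ 0.14973486, -0.52898069,  0.19994974]), 'tool_rot': array([[ 9.62215908e-01,  2.72287600e-01, -9.46443384e-05],
       [ 2.72287531e-01, -9.62215271e-01,  1.12802019e-03],
       [ 2.16077682e-04, -1.11116944e-03, -9.99999359e-01]]), 'ft_force': array([ 1.22443074,  1.03101233, -0.50078397]), 'wrist_torque': array([-0.00081105, -0.06399578,  0.01193656]), 'grip_width': 0.08562490837739725} -0.0187
```

View pics/scene0.png

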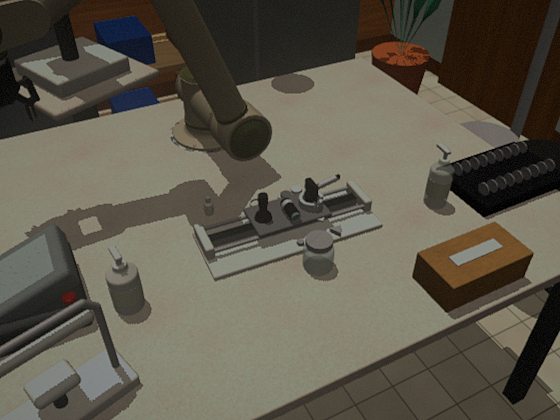

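View pics/top0.png

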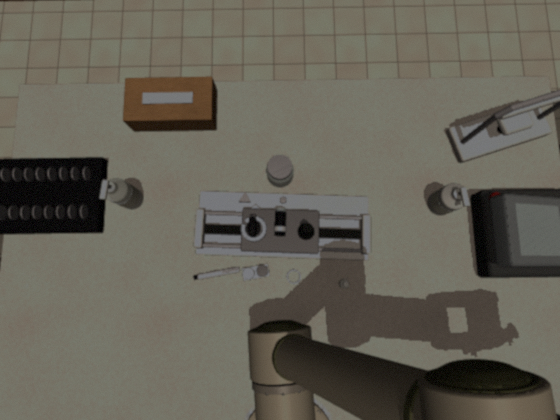

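View pics/wrist0.png

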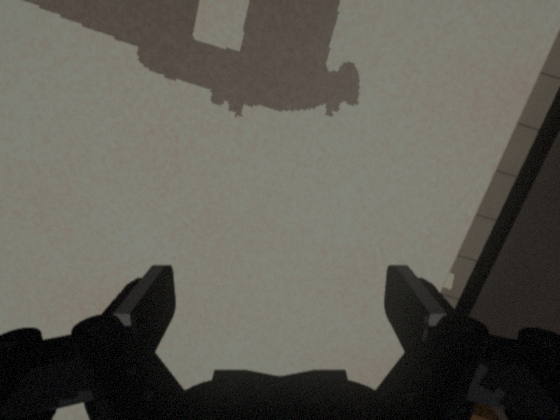

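Run:
```python
from h import *
a=cv2.imread('pics/top0.png')[180:300,180:385]; b=cv2.imread('pics/scene0.png')[160:290,180:390]
for n,i in(('a',a),('b',b)): cv2.imwrite(f'pics/z{n}.png',cv2.convertScaleAbs(cv2.resize(i,(800,int(800*i.shape[0]/i.shape[1])),interpolation=cv2.INTER_CUBIC),alpha=1.5))
for n,u,v,z in [('clip',245,198,.018),('stud',283,200,.018),('knob',253,228,.119),('stick',306,230,.124),('ul',200,191,.012),('ur',368,195,.012),('lr',367,258,.012),('ll',197,254,.012)]: print(n,onz('top0',u,v,z).round(3))
```

```text
clip [0.605 0.105 0.018]
stud [0.598 0.005 0.018]
knob [0.512 0.076 0.119]
stick [ 0.505 -0.048  0.124]
ul [0.627 0.225 0.012]
ur [ 0.61  -0.22   0.012]
lr [ 0.444 -0.209  0.012]
ll [0.46  0.229 0.012]
```

View pics/za.png

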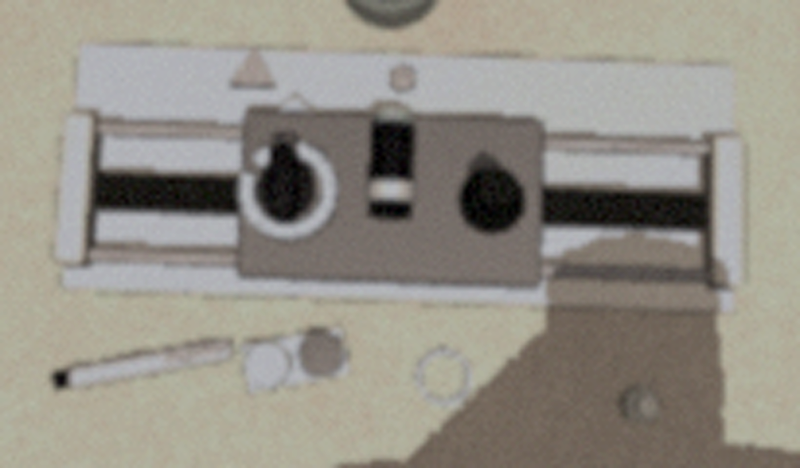

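View pics/zb.png

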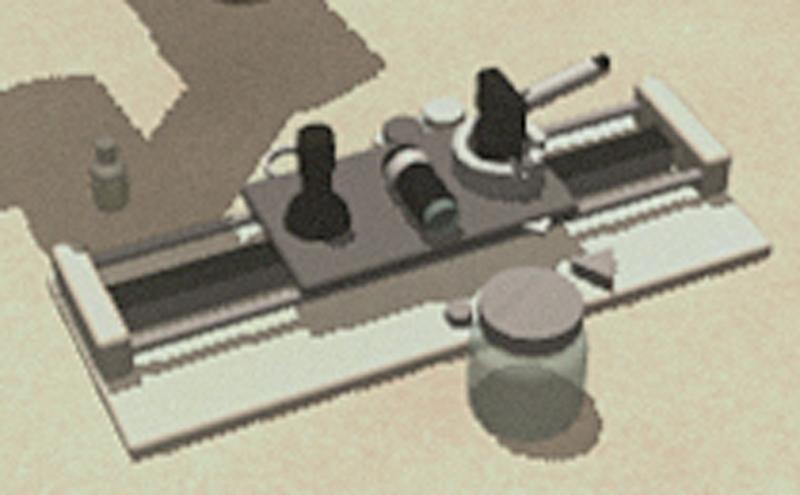

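Request:
{"op": "apply_moves", "data": {"plan": [{"tx": 10, "ty": 20, "tz": 40, "jaw": 1}, {"tx": 30, "ty": 55, "tz": 70, "jaw": 1}, {"tx": 55, "ty": 95, "tz": 90, "jaw": 1}, {"tx": 80, "ty": 138, "tz": 100, "jaw": 1}, {"tx": 105, "ty": 180, "tz": 100, "jaw": 1}, {"tx": 130, "ty": 222, "tz": 100, "jaw": 1}, {"tx": 155, "ty": 264, "tz": 100, "jaw": 1}, {"tx": 180, "ty": 306, "tz": 100, "jaw": 1, "rz": -0.05}, {"tx": 205, "ty": 348, "tz": 100, "jaw": 1, "rz": -0.1}, {"tx": 230, "ty": 390, "tz": 100, "jaw": 1, "rz": -0.15}, {"tx": 255, "ty": 432, "tz": 100, "jaw": 1, "rz": -0.2}, {"tx": 280, "ty": 474, "tz": 100, "jaw": 1, "rz": -0.25}]}}

```text
validation failed for argument at $.pl...
```

Request:
{"op": "apply_moves", "data": {"plan": [{"tx": 30, "ty": 40, "jaw": 1, "rz": -0.06}, {"tx": 65, "ty": 75, "jaw": 1, "rz": -0.06}, {"tx": 70, "ty": 86, "jaw": 1, "rz": -0.06}, {"tx": 70, "ty": 86, "jaw": 1, "rz": -0.06}]}}

```text
validation failed for argument at $.pl...
```

Request:
{"op": "apply_moves", "data": {"plan": [{"tx": 10.0, "ty": 20.0, "tz": 40.0, "rx": 0.0, "ry": 0.0, "rz": 0.0, "jaw": 1.0}]}}

```text
time_s: 0.25
position: [0.1588, -0.508, 0.2355]
tool_rot: [[0.963, 0.27, -0.001], [0.27, -0.963, 0.011], [0.002, -0.011, -1.0]]
ft_force: [0.2, -0.7, -0.4]
grip_width: 0.0854
```

Request:
{"op": "apply_moves", "data": {"plan": [{"tx": 25, "ty": 38, "tz": 30, "rx": 0, "ry": 0, "rz": 0, "jaw": 1}, {"tx": 50, "ty": 78, "tz": 50, "rx": 0, "ry": 0, "rz": 0, "jaw": 1}, {"tx": 75, "ty": 118, "tz": 65, "rx": 0, "ry": 0, "rz": 0, "jaw": 1}, {"tx": 100, "ty": 158, "tz": 65, "rx": 0, "ry": 0, "rz": 0, "jaw": 1}, {"tx": 125, "ty": 198, "tz": 65, "rx": 0, "ry": 0, "rz": 0, "jaw": 1}, {"tx": 150, "ty": 238, "tz": 65, "rx": 0, "ry": 0, "rz": 0, "jaw": 1}, {"tx": 175, "ty": 278, "tz": 65, "rx": 0, "ry": 0, "rz": -0.05, "jaw": 1}, {"tx": 200, "ty": 318, "tz": 65, "rx": 0, "ry": 0, "rz": -0.1, "jaw": 1}, {"tx": 225, "ty": 358, "tz": 65, "rx": 0, "ry": 0, "rz": -0.15, "jaw": 1}, {"tx": 250, "ty": 398, "tz": 65, "rx": 0, "ry": 0, "rz": -0.2, "jaw": 1}, {"tx": 275, "ty": 438, "tz": 65, "rx": 0, "ry": 0, "rz": -0.25, "jaw": 1}, {"tx": 300, "ty": 478, "tz": 65, "rx": 0, "ry": 0, "rz": -0.31, "jaw": 1}]}}

```text
time_s: 1.45
position: [0.4593, -0.028, 0.3005]
tool_rot: [[0.999, -0.038, 0.002], [-0.038, -0.999, 0.011], [0.002, -0.011, -1.0]]
ft_force: [0.6, -1.7, 0.7]
grip_width: 0.0854
```

Request:
{"op": "apply_moves", "data": {"plan": [{"tx": 30, "ty": 30, "tz": 0, "rx": -0.011, "ry": 0.002, "rz": 0, "jaw": 1}, {"tx": 40, "ty": 40, "tz": 0, "rx": -0.011, "ry": 0.002, "rz": 0, "jaw": 1}, {"tx": 40, "ty": 40, "tz": 0, "rx": -0.011, "ry": 0.002, "rz": 0, "jaw": 1}]}}

```text
time_s: 1.75
position: [0.4999, 0.0131, 0.2997]
tool_rot: [[0.999, -0.035, -0.001], [-0.035, -0.999, 0.001], [-0.001, -0.0, -1.0]]
ft_force: [-1.5, 0.2, -0.2]
grip_width: 0.0856
```

Run:
```python
from h import *
grab('wrist','w1'); print(env.observe()['position'])
```

```text
[0.49918257 0.01201387 0.29996779]
```

Request:
{"op": "apply_moves", "data": {"plan": [{"tx": 0, "ty": 45, "tz": 0, "rx": 0, "ry": 0, "rz": 0, "jaw": 1}, {"tx": 0, "ty": 80, "tz": 0, "rx": 0, "ry": 0, "rz": 0, "jaw": 1}, {"tx": 0, "ty": 80, "tz": 0, "rx": 0, "ry": 0, "rz": 0, "jaw": 1}]}}

```text
time_s: 2.1
position: [0.4982, 0.0934, 0.3003]
tool_rot: [[0.999, -0.035, -0.001], [-0.035, -0.999, 0.001], [-0.001, -0.001, -1.0]]
ft_force: [0.5, -1.1, 0.7]
grip_width: 0.0851
```

Run:
```python
from h import *
grab('wrist','w2'); s=env.observe();print(s['position'],s['ft_force'],s['tool_rot'])
```

```text
[0.49849899 0.09188275 0.30026958] [-0.49454399 -0.28095469  0.78501976] [[ 9.99350558e-01 -3.60271375e-02 -7.12212630e-04]
 [-3.60272057e-02 -9.99350806e-01 -8.32400457e-05]
 [-7.08751366e-04  1.08845017e-04 -9.99999743e-01]]
```

View pics/w1.png

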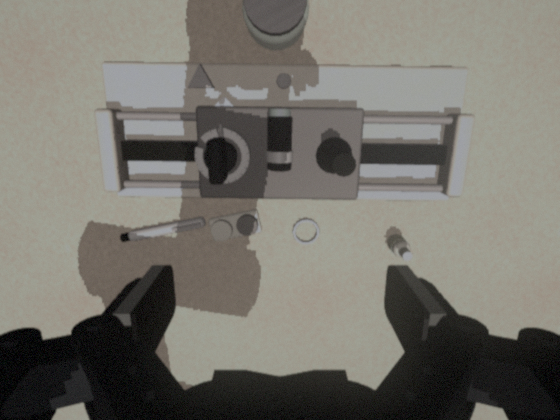

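View pics/w2.png

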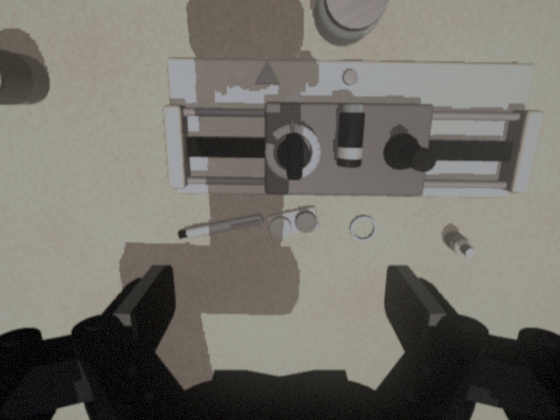

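Run:
```python
from h import *
a=cv2.imread('pics/w1.png')[50:210,180:380]; b=cv2.imread('pics/w2.png')[50:210,250:450]
for n,i in(('w1',a),('w2',b)): cv2.imwrite(f'pics/z{n}.png',cv2.convertScaleAbs(cv2.resize(i,None,fx=3.7,fy=3.7,interpolation=cv2.INTER_CUBIC),alpha=2))
```

```text
(no output)
```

View pics/zw1.png

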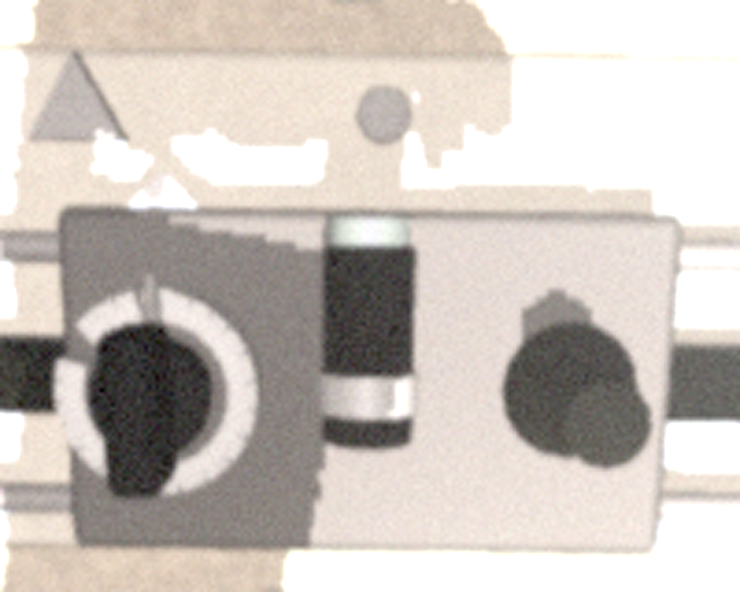

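View pics/zw2.png

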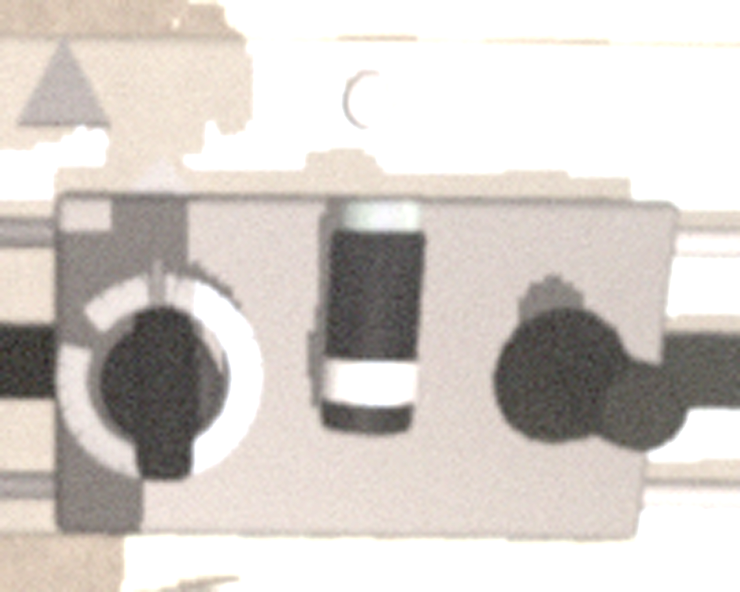

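Run:
```python
from h import *
A=lambda x,y:('w1',180+x/3.7,50+y/3.7)
B=lambda x,y:('w2',250+x/3.7,50+y/3.7)
for n,a,b in [('knob bar end top',(139,494),(164,478)),('peg tip',(149,275),(157,260)),('sticktop',(608,424),(642,406)),('clip apex',(73,52),(65,40)),('clip base mid',(79,138),(64,124)),('stud',(384,114),(372,98)),
  ('plate +y far',(65,211),(58,194)),('plate -y far',(675,218),(672,206)),('crown ctr',(157,391),(160,373))]:
    p,e=tri(A(*a),B(*b)); print(n,p.round(4),'res',round(e,4))
# end points of base plate corners
for f,u,v in [('w1',106,63),('w1',465,67),('w2',169,58),('w2',531,64)]: print(f,onz(f,u,v,.012).round(4))
for f,l in(('w1',A),('w2',B)):
  for P in [((30,138),(128,138)),((18,124),(110,124))][f=='w2']: print('clip',onz(*l(*P),.018).round(4))
```

```text
knob bar end top [0.4942 0.0774 0.1102] res 0.0001
peg tip [0.5526 0.0765 0.0689] res 0.0
sticktop [ 0.5106 -0.054   0.115 ] res 0.0006
clip apex [0.6206 0.1027 0.0233] res 0.0007
clip base mid [0.5951 0.1043 0.0185] res 0.0001
stud [0.5992 0.0038 0.021 ] res 0.0006
plate +y far [0.5725 0.1064 0.0397] res 0.0009
plate -y far [ 0.563  -0.0864  0.0453] res 0.0007
crown ctr [0.5186 0.0765 0.0712] res 0.0011
w1 [0.6274 0.2186 0.012 ]
w1 [ 0.6077 -0.2172  0.012 ]
w2 [0.6288 0.2221 0.012 ]
w2 [ 0.6069 -0.2168  0.012 ]
clip [0.5957 0.1205 0.018 ]
clip [0.5946 0.0882 0.018 ]
clip [0.5957 0.1194 0.018 ]
clip [0.5947 0.0892 0.018 ]
```

Request:
{"op": "apply_moves", "data": {"plan": [{"tx": 9, "ty": -8, "tz": -35, "rx": 0, "ry": 0, "rz": -0.01, "jaw": 0}, {"tx": 18, "ty": -15, "tz": -75, "rx": 0, "ry": 0, "rz": -0.01, "jaw": 0}, {"tx": 18, "ty": -15, "tz": -115, "rx": 0, "ry": 0, "rz": -0.01, "jaw": 0}, {"tx": 18, "ty": -15, "tz": -150, "rx": 0, "ry": 0, "rz": -0.01, "jaw": 0}, {"tx": 18, "ty": -15, "tz": -170, "rx": 0, "ry": 0, "rz": -0.01, "jaw": 0}, {"tx": 18, "ty": -15, "tz": -170, "rx": 0, "ry": 0, "rz": -0.01, "jaw": 0}]}}

```text
time_s: 2.75
position: [0.5148, 0.075, 0.1281]
tool_rot: [[0.999, -0.048, -0.006], [-0.048, -0.999, 0.0], [-0.006, 0.0, -1.0]]
ft_force: [-0.1, -0.3, -0.2]
grip_width: 0.0426
```

Run:
```python
from h import *
d=grab('wrist','w3'); s=env.observe();print(s['position'],s['ft_force'],s['tool_rot'].round(3),s['grip_width'])
cv2.imwrite('pics/w3b.png',cv2.convertScaleAbs(cv2.imread('pics/w3.png'),alpha=2.2))
print(proj('w3',[.517,.0767,.119]),proj('w3',s['position']))
for f,u,v in [('w1',180+139/3.7,50+494/3.7),('w2',250+164/3.7,50+478/3.7)]: print(onz(f,u,v,.119))
```

```text
[0.51601754 0.07522584 0.13007707] [ 0.51335674 -0.00518301  0.69561299] [[ 0.999 -0.048 -0.003]
 [-0.048 -0.999 -0.   ]
 [-0.003  0.    -1.   ]] 0.04262894586166838
[274.78944231 234.22567522] [277.45886388 243.3597443 ]
[0.49597777 0.07574663 0.119     ]
[0.49606538 0.07768071 0.119     ]
```

View pics/w3b.png

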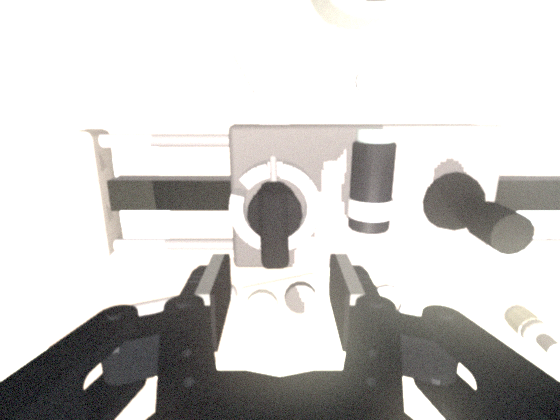

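Run:
```python
from h import *
for p in [(261.5,267),(289,267),(275,267)]: print(onz('w3',*p,.119))
print(proj('w3',[.496,.0767,.119]))
b=cv2.imread('pics/w3b.png')[130:300,180:340]; cv2.imwrite('pics/w3z.png',cv2.resize(b,None,fx=3.5,fy=3.5))
```

```text
[0.49768594 0.0852056  0.119     ]
[0.49694235 0.06969896 0.119     ]
[0.49732091 0.07759338 0.119     ]
[276.69726649 269.0617496 ]
```

View pics/w3z.png

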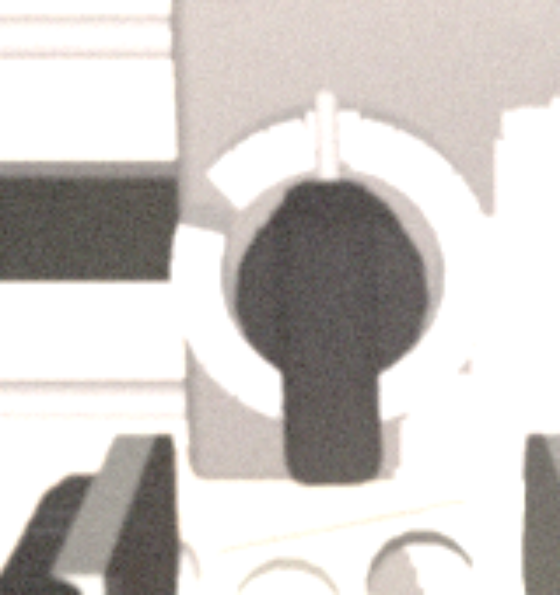

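Request:
{"op": "apply_moves", "data": {"plan": [{"tx": 2, "ty": 1.5, "tz": -20, "rx": 0, "ry": -0.003, "rz": 0, "jaw": 0}, {"tx": 2, "ty": 1.5, "tz": -40, "rx": 0, "ry": -0.003, "rz": 0, "jaw": 0}, {"tx": 2, "ty": 1.5, "tz": -42, "rx": 0, "ry": -0.003, "rz": 0, "jaw": 0}, {"tx": 2, "ty": 1.5, "tz": -42, "rx": 0, "ry": -0.003, "rz": 0, "jaw": -1}, {"tx": 2, "ty": 1.5, "tz": -42, "rx": 0, "ry": -0.003, "rz": 0, "jaw": -1}, {"tx": 2, "ty": 1.5, "tz": -42, "rx": 0, "ry": -0.003, "rz": 0, "jaw": -1}, {"tx": 2, "ty": 1.5, "tz": -42, "rx": 0, "ry": -0.003, "rz": 0, "jaw": -1}], "grip_force": 40}}

```text
time_s: 3.5
position: [0.5184, 0.0767, 0.0888]
tool_rot: [[0.999, -0.048, 0.002], [-0.048, -0.999, -0.0], [0.002, 0.0, -1.0]]
ft_force: [0.7, 0.5, 0.1]
grip_width: 0.0
```

Run:
```python
from h import *
d=grab('wrist','w4'); grab('scene','s4'); s=env.observe();print(s['position'],s['ft_force'],s['wrist_torque'],s['grip_width'])
a=cv2.convertScaleAbs(cv2.imread('pics/w4.png'),alpha=2);b=cv2.convertScaleAbs(cv2.resize(cv2.imread('pics/s4.png')[120:260,180:390],None,fx=2.67,fy=3,),alpha=2)
cv2.imwrite('pics/w4b.png',a);cv2.imwrite('pics/s4b.png',b)
```

```text
[0.51817036 0.07673772 0.08844835] [ 0.61792072 -0.95762513  0.2617885 ] [-0.01656044 -0.01745639  0.00647284] -0.00020414842351983321
```

View pics/w4b.png

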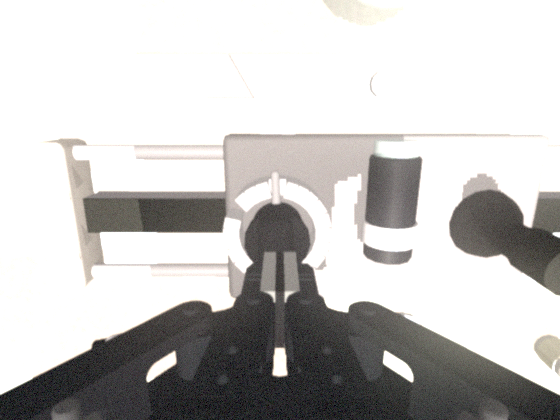

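View pics/s4b.png

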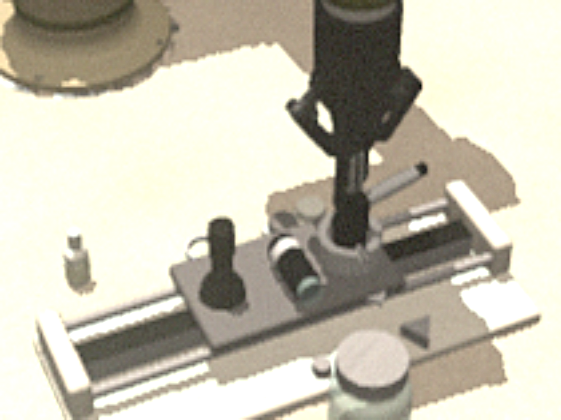

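Run:
```python
from h import *
b=cv2.convertScaleAbs(cv2.imread('pics/w4.png')[150:400,190:370],alpha=3.5); cv2.imwrite('pics/w4z.png',cv2.resize(b,None,fx=2.4,fy=2.4,interpolation=cv2.INTER_CUBIC))
```

```text
(no output)
```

View pics/w4z.png

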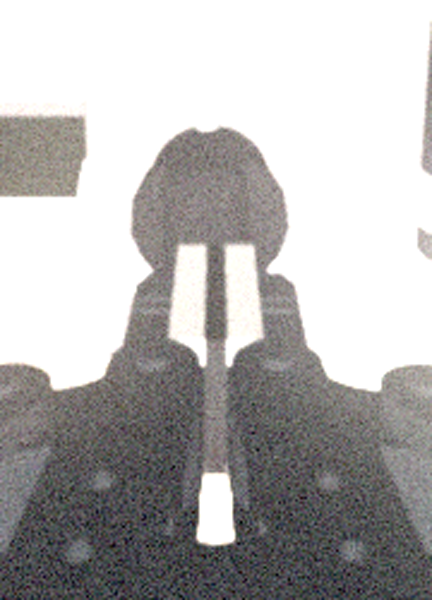

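Run:
```python
from h import *
for f in ['w4','s4','w3']:
  for n,P in [('tcp',[.518,.0767,.0885]),('tcp+11x',[.529,.0767,.0885]),('tip-11',[.507,.0767,.0885]),('knobtop',[.518,.0767,.119]),('far',[.541,.0757,.119]),('near',[.495,.0777,.119]),('foot',[.518,.0767,.071])]: print(f,n,proj(f,P).round(1))
b=cv2.convertScaleAbs(cv2.imread('pics/s4.png')[120:240,260:350],alpha=2.5); cv2.imwrite('pics/s4z.png',cv2.resize(b,None,fx=5,fy=5,interpolation=cv2.INTER_CUBIC))
```

```text
w4 tcp [278.  244.4]
w4 tcp+11x [277.  224.6]
w4 tip-11 [279.  263.6]
w4 knobtop [277.8 269.9]
w4 far [277.5 220.6]
w4 near [278.1 315.5]
w4 foot [278.1 233.1]
s4 tcp [310.4 192.1]
s4 tcp+11x [312.6 194.5]
s4 tip-11 [308.2 189.6]
s4 knobtop [310.8 182.3]
s4 far [315.2 187.5]
s4 near [306.6 177.1]
s4 foot [310.1 197.6]
w3 tcp [275.3 215.8]
w3 tcp+11x [274.4 198.9]
w3 tip-11 [276.2 232.1]
w3 knobtop [274.7 232.5]
w3 far [274.3 191.7]
w3 near [275.  270.7]
w3 foot [275.6 208. ]
```

View pics/s4z.png

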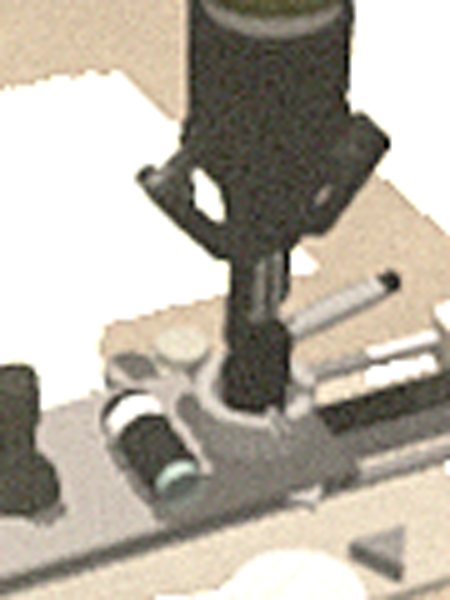

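Run:
```python
from h import *
print(tri(('w4',280,251.3),('s4',313,184)))
for z in (.0885,.1,.11,.12,.13): print(z,proj('w4',[.529,.0767,z]).round(1),proj('s4',[.529,.0767,z]).round(1))
# open fingertips in w3/w1: row ~ 265 at start
s=env.observe(); R=s['tool_rot'];p=s['position']
T=np.load('pics/w4.npz')['T']; print((R.T@(T[:3,3]-p)).round(4)); print((R.T@T[:3,:3]).round(3))
```

```text
(array([0.52848336, 0.07579984, 0.12145483]), np.float64(0.0015619400347200707))
0.0885 [277.  224.6] [312.6 194.5]
0.1 [276.9 232.1] [312.8 190.9]
0.11 [276.7 239.5] [312.9 187.6]
0.12 [276.5 247.7] [313.1 184.4]
0.13 [276.4 257.1] [313.3 181.1]
[ 0.0694  0.0007 -0.1745]
[[ 0.001  0.962  0.273]
 [ 1.    -0.001 -0.   ]
 [-0.     0.273 -0.962]]
```

Request:
{"op": "apply_moves", "data": {"plan": [{"tx": 0, "ty": 0, "tz": 4, "rx": 0, "ry": 0, "rz": 0, "jaw": 0}, {"tx": 0, "ty": 0, "tz": 4, "rx": 0, "ry": 0, "rz": 0, "jaw": 0}, {"tx": 0, "ty": 0, "tz": 4, "rx": 0, "ry": 0, "rz": 0, "jaw": 0}]}}

```text
time_s: 3.9
position: [0.5182, 0.0768, 0.0926]
tool_rot: [[0.999, -0.048, 0.001], [-0.048, -0.999, -0.0], [0.001, 0.0, -1.0]]
ft_force: [-1.2, -0.5, 0.8]
grip_width: 0.0423
```

```bash
cat >> h.py <<'E'
def show(tag,wb=(120,400,150,430),sb=(110,250,230,370),g=2.2):
    grab('wrist','w'+tag); grab('scene','s'+tag)
    a=cv2.imread('pics/w'+tag+'.png')[wb[0]:wb[1],wb[2]:wb[3]]; b=cv2.imread('pics/s'+tag+'.png')[sb[0]:sb[1],sb[2]:sb[3]]
    a=cv2.resize(a,(400,400*a.shape[0]//a.shape[1]),interpolation=cv2.INTER_CUBIC); b=cv2.resize(b,(400,400*b.shape[0]//b.shape[1]),interpolation=cv2.INTER_CUBIC)
    o=np.zeros((max(a.shape[0],b.shape[0]),800,3),np.uint8); o[:a.shape[0],:400]=a; o[:b.shape[0],400:]=b
    cv2.imwrite('pics/c'+tag+'.png',cv2.convertScaleAbs(o,alpha=g))
    s=env.observe(); print(s['time_s'],s['position'],s['ft_force'].round(2),s['wrist_torque'].round(3),s['grip_width'])
E
python3 -c "
from h import *
show('5')"
```

```text
4.0 [0.5181434  0.07676186 0.09245755] [-0.49  0.24  0.52] [-0.023  0.057 -0.026] 0.04258779073654098
```

View pics/c5.png

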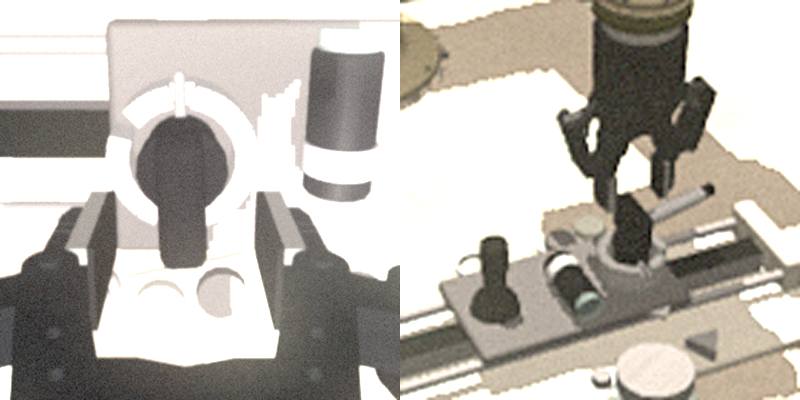

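```bash
python3 -c "
from h import *
print(tri(('w5',223.5,255),('s5',321,178.2)),tri(('w5',330.6,255),('s5',301.8,182.8)))"
```

```text
(array([0.52975178, 0.098208  , 0.13180729]), np.float64(0.0007715568108217293)) (array([0.5230333 , 0.05167927, 0.12719196]), np.float64(0.006619621775420205))
```

Request:
{"op": "apply_moves", "data": {"plan": [{"tx": 0, "ty": 0, "tz": -10, "rx": 0, "ry": 0, "rz": 0, "jaw": 0}, {"tx": 0, "ty": 0, "tz": -20, "rx": 0, "ry": 0, "rz": 0, "jaw": 0}, {"tx": 0, "ty": 0, "tz": -25, "rx": 0, "ry": 0, "rz": 0, "jaw": 0}, {"tx": 0, "ty": 0, "tz": -25, "rx": 0, "ry": 0, "rz": 0, "jaw": 0}]}}

```text
time_s: 4.4
position: [0.5175, 0.0768, 0.0663]
tool_rot: [[0.999, -0.048, -0.001], [-0.048, -0.999, -0.0], [-0.001, 0.0, -1.0]]
ft_force: [-0.6, 0.2, -0.3]
grip_width: 0.0427
```

```bash
python3 -c "
from h import *
show('6')"
```

```text
4.5 [0.51816162 0.0767568  0.06729721] [ 0.2   0.64 -0.25] [-0.057 -0.049  0.012] 0.0428077474909697
```

View pics/c6.png

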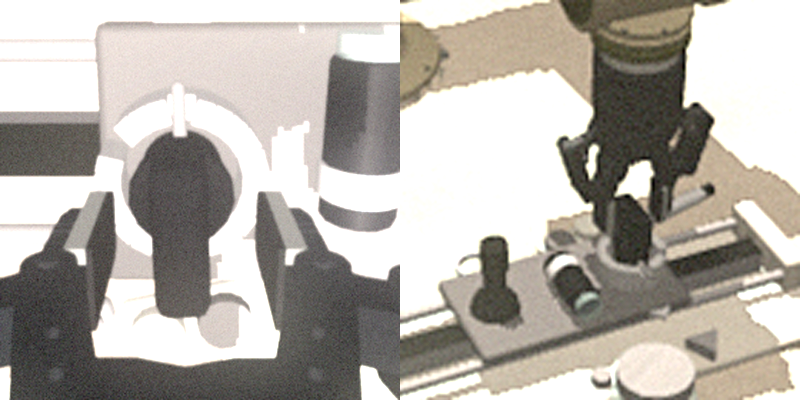

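Request:
{"op": "apply_moves", "data": {"plan": [{"tx": 0, "ty": 0, "tz": -8, "rx": 0, "ry": 0, "rz": 0, "jaw": 0}, {"tx": 0, "ty": 0, "tz": -8, "rx": 0, "ry": 0, "rz": 0, "jaw": 0}, {"tx": 0, "ty": 0, "tz": -8, "rx": 0, "ry": 0, "rz": 0, "jaw": -1}, {"tx": 0, "ty": 0, "tz": -8, "rx": 0, "ry": 0, "rz": 0, "jaw": -1}, {"tx": 0, "ty": 0, "tz": -8, "rx": 0, "ry": 0, "rz": 0, "jaw": -1}, {"tx": 0, "ty": 0, "tz": -8, "rx": 0, "ry": 0, "rz": 0, "jaw": -1}], "grip_force": 40}}

```text
time_s: 5.1
position: [0.5181, 0.0767, 0.0595]
tool_rot: [[0.999, -0.048, 0.001], [-0.048, -0.999, -0.0], [0.001, 0.0, -1.0]]
ft_force: [-1.7, -0.1, 2.4]
grip_width: 0.0153
```

```bash
python3 -c "
from h import *
show('7')"
```

```text
5.2 [0.51811873 0.07669369 0.05949937] [-0.59 -0.95  2.82] [-0.166  0.33  -0.04 ] 0.015197177327333767
```

View pics/c7.png

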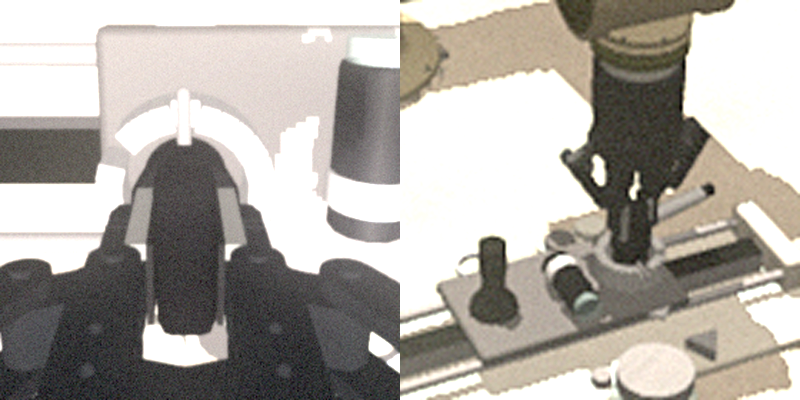

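The bar is gripped (15 mm). Lift it.

Request:
{"op": "apply_moves", "data": {"plan": [{"tx": 0, "ty": 0, "tz": 3, "rx": 0, "ry": 0, "rz": 0, "jaw": -1}, {"tx": 0, "ty": 0, "tz": 6, "rx": 0, "ry": 0, "rz": 0, "jaw": -1}, {"tx": 0, "ty": 0, "tz": 9, "rx": 0, "ry": 0, "rz": 0, "jaw": -1}, {"tx": 0, "ty": 0, "tz": 9, "rx": 0, "ry": 0, "rz": 0, "jaw": -1}]}}

```text
time_s: 5.6
position: [0.5179, 0.0767, 0.0683]
tool_rot: [[0.999, -0.048, 0.0], [-0.048, -0.999, -0.0], [0.0, 0.0, -1.0]]
ft_force: [2.0, -0.5, -11.6]
grip_width: 0.0153
```

```bash
python3 -c "
from h import *
show('8')"
```

```text
5.7 [0.51791045 0.07672713 0.06819391] [  2.27   0.22 -11.49] [-0.095 -0.361  0.028] 0.015716540958523068
```

View pics/c8.png

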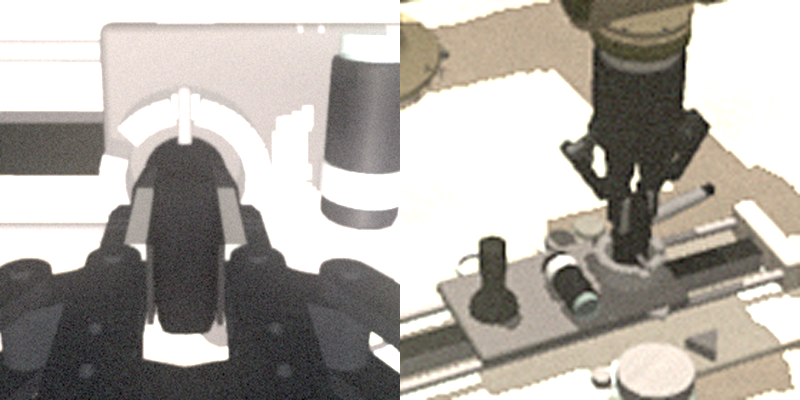

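Request:
{"op": "apply_moves", "data": {"plan": [{"tx": 0, "ty": 0, "tz": 0, "rx": 0, "ry": 0, "rz": 0.1, "jaw": -1}, {"tx": 0, "ty": 0, "tz": 0, "rx": 0, "ry": 0, "rz": 0.2, "jaw": -1}, {"tx": 0, "ty": 0, "tz": 0, "rx": 0, "ry": 0, "rz": 0.3, "jaw": -1}, {"tx": 0, "ty": 0, "tz": 0, "rx": 0, "ry": 0, "rz": 0.4, "jaw": -1}, {"tx": 0, "ty": 0, "tz": 0, "rx": 0, "ry": 0, "rz": 0.5, "jaw": -1}, {"tx": 0, "ty": 0, "tz": 0, "rx": 0, "ry": 0, "rz": 0.6, "jaw": -1}, {"tx": 0, "ty": 0, "tz": 0, "rx": 0, "ry": 0, "rz": 0.7, "jaw": -1}, {"tx": 0, "ty": 0, "tz": 0, "rx": 0, "ry": 0, "rz": 0.8, "jaw": -1}, {"tx": 0, "ty": 0, "tz": 0, "rx": 0, "ry": 0, "rz": 0.9, "jaw": -1}, {"tx": 0, "ty": 0, "tz": 0, "rx": 0, "ry": 0, "rz": 0.98, "jaw": -1}, {"tx": 0, "ty": 0, "tz": 0, "rx": 0, "ry": 0, "rz": 1.045, "jaw": -1}, {"tx": 0, "ty": 0, "tz": 0, "rx": 0, "ry": 0, "rz": 1.045, "jaw": -1}]}}

```text
time_s: 6.9
position: [0.5178, 0.077, 0.0679]
tool_rot: [[0.542, 0.84, -0.0], [0.84, -0.542, 0.001], [0.0, -0.0, -1.0]]
ft_force: [1.2, 1.9, -11.0]
grip_width: 0.0157
```

```bash
python3 -c "
from h import *
show('9'); R=env.observe()['tool_rot']; print(np.arctan2(R[1,0],R[0,0]))"
```

```text
7.0 [0.51778334 0.07694048 0.06798933] [  2.32   1.94 -12.12] [ 0.287 -0.334 -0.024] 0.015372857066053172
0.9951552089861619
```

View pics/c9.png

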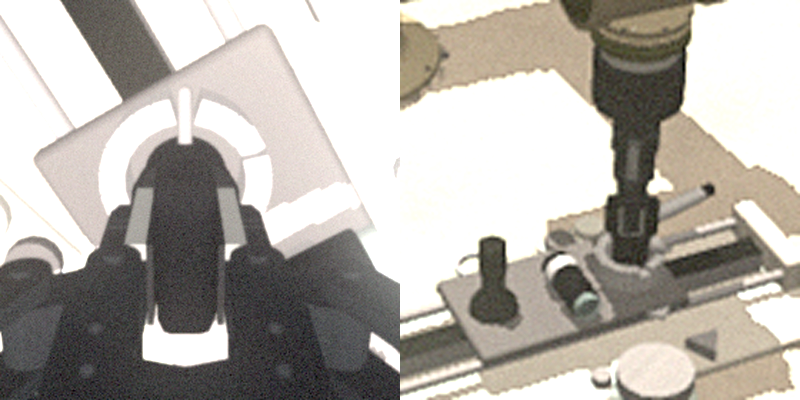

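```bash
python3 -c "
from h import *
for t in '89':
  b=cv2.imread(f'pics/w{t}.png')[165:250,210:350]; cv2.imwrite(f'pics/z{t}.png',cv2.convertScaleAbs(cv2.resize(b,None,fx=5,fy=5,interpolation=cv2.INTER_CUBIC),alpha=1.2))"
```

```text
(no output)
```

View pics/z9.png

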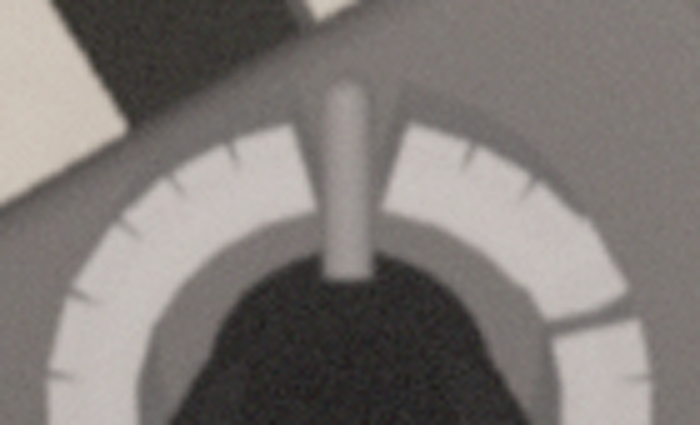

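View pics/z8.png

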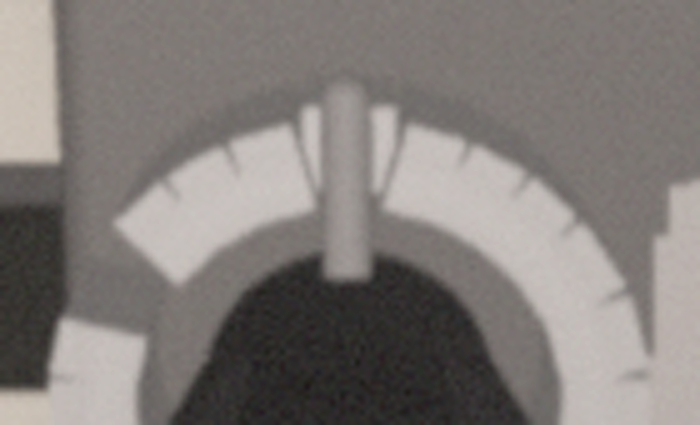

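Request:
{"op": "apply_moves", "data": {"plan": [{"tx": 0, "ty": 0, "tz": -2, "rx": 0, "ry": 0, "rz": 0, "jaw": -1}, {"tx": 0, "ty": 0, "tz": -4, "rx": 0, "ry": 0, "rz": 0, "jaw": -1}, {"tx": 0, "ty": 0, "tz": -6, "rx": 0, "ry": 0, "rz": 0, "jaw": -1}, {"tx": 0, "ty": 0, "tz": -6, "rx": 0, "ry": 0, "rz": 0, "jaw": -1}]}}

```text
time_s: 7.4
position: [0.5178, 0.077, 0.0618]
tool_rot: [[0.545, 0.839, -0.0], [0.839, -0.545, 0.0], [0.0, -0.0, -1.0]]
ft_force: [2.2, 1.2, -9.8]
grip_width: 0.0152
```

Request:
{"op": "apply_moves", "data": {"plan": [{"tx": 0, "ty": 0, "tz": 0, "rx": 0, "ry": 0, "rz": 0, "jaw": 0}, {"tx": 0, "ty": 0, "tz": 0, "rx": 0, "ry": 0, "rz": 0, "jaw": 0}, {"tx": 0, "ty": 0, "tz": 0, "rx": 0, "ry": 0, "rz": 0, "jaw": 0}, {"tx": 0, "ty": 0, "tz": 15, "rx": 0, "ry": 0, "rz": 0, "jaw": 0}, {"tx": 0, "ty": 0, "tz": 45, "rx": 0, "ry": 0, "rz": 0, "jaw": 0}, {"tx": 0, "ty": 0, "tz": 75, "rx": 0, "ry": 0, "rz": 0, "jaw": 0}, {"tx": 0, "ty": 0, "tz": 75, "rx": 0, "ry": 0, "rz": 0, "jaw": 0}]}}

```text
time_s: 8.1
position: [0.5198, 0.0768, 0.1409]
tool_rot: [[0.545, 0.839, 0.008], [0.839, -0.545, -0.0], [0.004, 0.007, -1.0]]
ft_force: [1.0, 0.5, -0.9]
grip_width: 0.0428
```

```bash
python3 -c "
from h import *
show('10')"
```

```text
8.2 [0.51789731 0.07691573 0.13729268] [ 0.19 -0.6   0.09] [ 0.084 -0.007  0.014] 0.042539283632946144
```

View pics/c10.png

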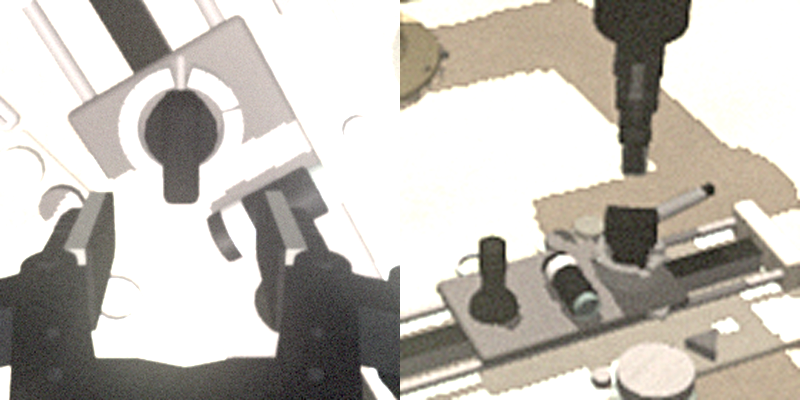

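Request:
{"op": "apply_moves", "data": {"plan": [{"tx": -2, "ty": -30, "tz": 3, "rx": 0, "ry": 0, "rz": 0.12, "jaw": 0.3}, {"tx": -4, "ty": -70, "tz": 3, "rx": 0, "ry": 0, "rz": 0.25, "jaw": 0.3}, {"tx": -6, "ty": -105, "tz": 3, "rx": 0, "ry": 0, "rz": 0.38, "jaw": 0.3}, {"tx": -7.5, "ty": -130, "tz": 3, "rx": 0, "ry": 0, "rz": 0.5, "jaw": 0.3}, {"tx": -7.5, "ty": -130, "tz": 3, "rx": 0, "ry": 0, "rz": 0.53, "jaw": 0.3}, {"tx": -7.5, "ty": -130, "tz": 3, "rx": 0, "ry": 0, "rz": 0.53, "jaw": 0.3}]}}

```text
time_s: 8.8
position: [0.5098, -0.0536, 0.1392]
tool_rot: [[0.047, 0.999, -0.001], [0.999, -0.047, 0.002], [0.002, -0.001, -1.0]]
ft_force: [-0.6, 0.5, -0.3]
grip_width: 0.0554
```

```bash
python3 -c "
from h import *
show('11',wb=(0,420,0,560)); print(env.observe()['tool_rot'].round(3))"
```

```text
8.9 [ 0.51002875 -0.0527777   0.13956926] [ 0.11 -0.77 -0.69] [-0.024 -0.026 -0.013] 0.05534174408292583
[[ 0.047  0.999 -0.   ]
 [ 0.999 -0.047  0.001]
 [ 0.001 -0.    -1.   ]]
```

View pics/c11.png

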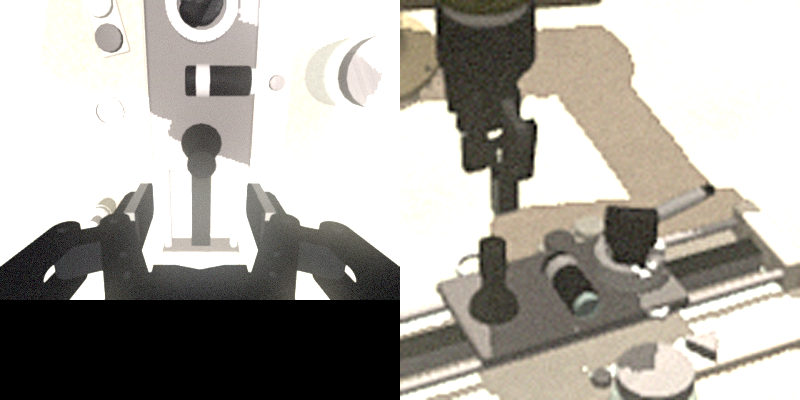

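```bash
python3 -c "
from h import *
print(onz('w11',282,231,.124),onz('w11',282,200,.07))
g=cv2.imread('pics/w11.png')[190:260,240:320]; cv2.imwrite('pics/z11.png',cv2.convertScaleAbs(cv2.resize(g,None,fx=6,fy=6),alpha=2.5))"
```

```text
[ 0.51119506 -0.0524193   0.124     ] [ 0.51173606 -0.04838151  0.07      ]
```

View pics/z11.png

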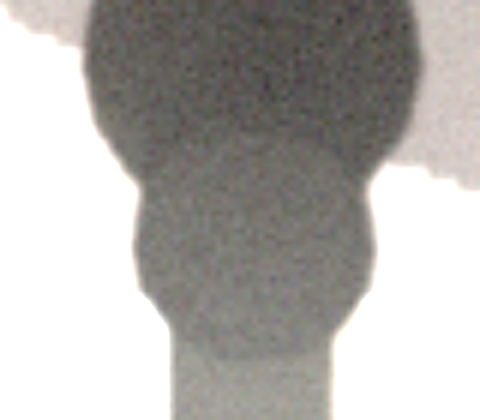

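Request:
{"op": "apply_moves", "data": {"plan": [{"tx": 1, "ty": 0, "tz": -25, "rx": 0, "ry": 0, "rz": 0, "jaw": 0.3}, {"tx": 1, "ty": 0, "tz": -50, "rx": 0, "ry": 0, "rz": 0, "jaw": 0.3}, {"tx": 1, "ty": 0, "tz": -68, "rx": 0, "ry": 0, "rz": 0, "jaw": 0.3}, {"tx": 1, "ty": 0, "tz": -74, "rx": 0, "ry": 0, "rz": 0, "jaw": 0.3}, {"tx": 1, "ty": 0, "tz": -74, "rx": 0, "ry": 0, "rz": 0, "jaw": 0.3}]}}

```text
time_s: 9.4
position: [0.5108, -0.0522, 0.0651]
tool_rot: [[0.047, 0.999, -0.002], [0.999, -0.047, 0.002], [0.002, -0.002, -1.0]]
ft_force: [0.5, -1.1, 0.6]
grip_width: 0.0557
```

Request:
{"op": "apply_moves", "data": {"plan": [{"tx": 0, "ty": 0, "tz": 0, "rx": 0, "ry": 0, "rz": 0, "jaw": -1}, {"tx": 0, "ty": 0, "tz": 0, "rx": 0, "ry": 0, "rz": 0, "jaw": -1}, {"tx": 0, "ty": 0, "tz": 0, "rx": 0, "ry": 0, "rz": 0, "jaw": -1}, {"tx": 0, "ty": 0, "tz": 0, "rx": 0, "ry": 0, "rz": 0, "jaw": -1}], "grip_force": 20}}

```text
time_s: 9.8
position: [0.5112, -0.0523, 0.0659]
tool_rot: [[0.047, 0.999, -0.0], [0.999, -0.047, 0.002], [0.002, -0.0, -1.0]]
ft_force: [0.7, 1.9, 5.5]
grip_width: 0.0236
```

```bash
python3 -c "
from h import *
show('12',wb=(0,420,0,560)); print(env.observe()['tool_rot'].round(3))"
```

```text
9.9 [ 0.51128206 -0.05225786  0.06591314] [-0.39  1.84  6.48] [0.3   0.065 0.05 ] 0.02335260097011902
[[ 0.047  0.999 -0.   ]
 [ 0.999 -0.047  0.002]
 [ 0.002 -0.    -1.   ]]
```

View pics/c12.png

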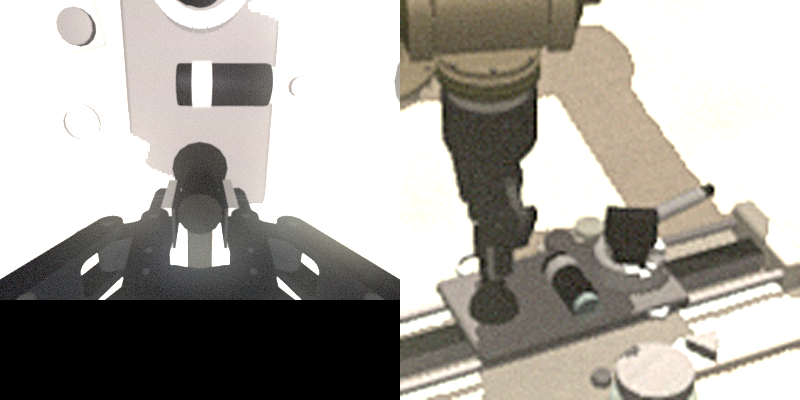

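Request:
{"op": "apply_moves", "data": {"plan": [{"tx": 0.1, "ty": 3, "tz": 0, "rx": 0, "ry": 0, "rz": 0, "jaw": -1}, {"tx": 0.3, "ty": 6, "tz": 0, "rx": 0, "ry": 0, "rz": 0, "jaw": -1}, {"tx": 0.4, "ty": 9, "tz": 0, "rx": 0, "ry": 0, "rz": 0, "jaw": -1}, {"tx": 0.6, "ty": 12, "tz": 0, "rx": 0, "ry": 0, "rz": 0, "jaw": -1}, {"tx": 0.7, "ty": 15, "tz": 0, "rx": 0, "ry": 0, "rz": 0, "jaw": -1}, {"tx": 0.8, "ty": 18, "tz": 0, "rx": 0, "ry": 0, "rz": 0, "jaw": -1}, {"tx": 1.0, "ty": 21, "tz": 0, "rx": 0, "ry": 0, "rz": 0, "jaw": -1}, {"tx": 1.1, "ty": 23, "tz": 0, "rx": 0, "ry": 0, "rz": 0, "jaw": -1}]}}

```text
time_s: 10.7
position: [0.5123, -0.0306, 0.066]
tool_rot: [[0.047, 0.999, -0.0], [0.999, -0.047, -0.001], [-0.001, -0.0, -1.0]]
ft_force: [-1.5, -9.3, -0.4]
grip_width: 0.0233
```

```bash
python3 -c "
from h import *
show('13',wb=(0,420,0,560))"
```

```text
10.8 [ 0.51240258 -0.02983996  0.0660069 ] [-0.52 -2.74  0.37] [-0.416  0.068 -0.001] 0.02325835949682897
```

View pics/c13.png

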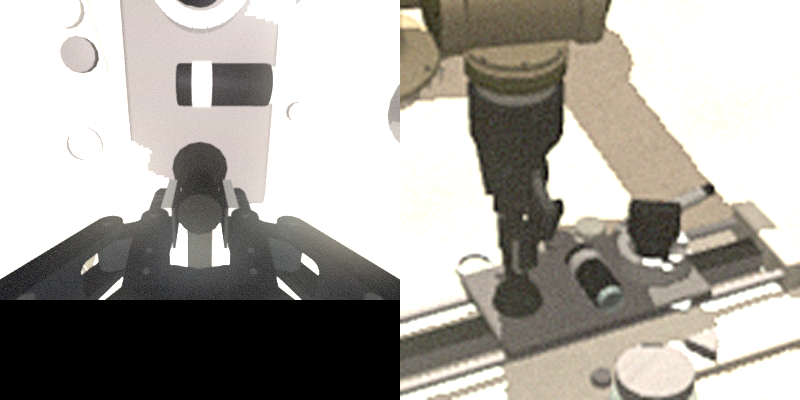

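Request:
{"op": "apply_moves", "data": {"plan": [{"tx": 0, "ty": 0.7, "tz": 0, "rx": 0, "ry": 0, "rz": 0, "jaw": -1}, {"tx": 0.1, "ty": 1.4, "tz": 0, "rx": 0, "ry": 0, "rz": 0, "jaw": -1}, {"tx": 0.1, "ty": 2.1, "tz": 0, "rx": 0, "ry": 0, "rz": 0, "jaw": -1}, {"tx": 0.1, "ty": 2.8, "tz": 0, "rx": 0, "ry": 0, "rz": 0, "jaw": -1}]}}

```text
time_s: 11.2
position: [0.5125, -0.028, 0.066]
tool_rot: [[0.047, 0.999, -0.0], [0.999, -0.047, -0.001], [-0.001, -0.0, -1.0]]
ft_force: [-0.5, -7.7, -1.3]
grip_width: 0.0232
```

Request:
{"op": "apply_moves", "data": {"plan": [{"tx": 0, "ty": 0.7, "tz": 0, "rx": 0, "ry": 0, "rz": 0, "jaw": -1}, {"tx": 0.1, "ty": 1.4, "tz": 0, "rx": 0, "ry": 0, "rz": 0, "jaw": -1}, {"tx": 0.1, "ty": 2.1, "tz": 0, "rx": 0, "ry": 0, "rz": 0, "jaw": -1}, {"tx": 0.1, "ty": 2.8, "tz": 0, "rx": 0, "ry": 0, "rz": 0, "jaw": -1}]}}

```text
time_s: 11.6
position: [0.5126, -0.0261, 0.066]
tool_rot: [[0.047, 0.999, -0.0], [0.999, -0.047, -0.003], [-0.003, -0.0, -1.0]]
ft_force: [-1.2, -7.7, -1.4]
grip_width: 0.0234
```

Request:
{"op": "apply_moves", "data": {"plan": [{"tx": 0, "ty": 0.7, "tz": 0, "rx": 0, "ry": 0, "rz": 0, "jaw": -1}, {"tx": 0.1, "ty": 1.4, "tz": 0, "rx": 0, "ry": 0, "rz": 0, "jaw": -1}, {"tx": 0.1, "ty": 2.1, "tz": 0, "rx": 0, "ry": 0, "rz": 0, "jaw": -1}, {"tx": 0.1, "ty": 2.8, "tz": 0, "rx": 0, "ry": 0, "rz": 0, "jaw": -1}, {"tx": 0.1, "ty": 3.0, "tz": 0, "rx": 0, "ry": 0, "rz": 0, "jaw": -1}]}}

```text
time_s: 12.1
position: [0.5127, -0.0237, 0.066]
tool_rot: [[0.047, 0.999, -0.0], [0.999, -0.047, -0.004], [-0.004, -0.0, -1.0]]
ft_force: [-1.3, -7.1, -1.4]
grip_width: 0.0236
```

```bash
python3 -c "
from h import *
show('14',wb=(0,420,0,560)); print(env.observe()['tool_rot'].round(4))"
```

```text
12.2 [ 0.5126754  -0.023629    0.06600713] [-0.34 -6.64 -1.56] [-0.773  0.013  0.042] 0.023160407439467665
[[ 4.680e-02  9.989e-01 -3.000e-04]
 [ 9.989e-01 -4.680e-02 -4.100e-03]
 [-4.100e-03 -1.000e-04 -1.000e+00]]
```

View pics/c14.png

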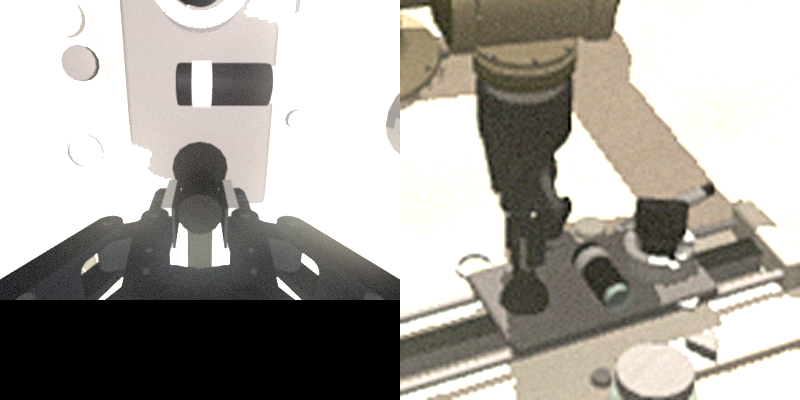

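Request:
{"op": "apply_moves", "data": {"plan": [{"tx": 0, "ty": 0.7, "tz": 0, "rx": 0.004, "ry": 0, "rz": 0, "jaw": -1}, {"tx": 0.1, "ty": 1.4, "tz": 0, "rx": 0.004, "ry": 0, "rz": 0, "jaw": -1}, {"tx": 0.1, "ty": 2.1, "tz": 0, "rx": 0.004, "ry": 0, "rz": 0, "jaw": -1}, {"tx": 0.1, "ty": 2.8, "tz": 0, "rx": 0.004, "ry": 0, "rz": 0, "jaw": -1}, {"tx": 0.1, "ty": 3.0, "tz": 0, "rx": 0.004, "ry": 0, "rz": 0, "jaw": -1}]}}

```text
time_s: 12.7
position: [0.5128, -0.0214, 0.066]
tool_rot: [[0.047, 0.999, -0.0], [0.999, -0.047, -0.002], [-0.002, -0.0, -1.0]]
ft_force: [-0.2, -7.4, -1.0]
grip_width: 0.023
```

Request:
{"op": "apply_moves", "data": {"plan": [{"tx": 0, "ty": 0.7, "tz": 0, "rx": 0.003, "ry": 0, "rz": 0, "jaw": -1}, {"tx": 0.1, "ty": 1.4, "tz": 0, "rx": 0.003, "ry": 0, "rz": 0, "jaw": -1}, {"tx": 0.1, "ty": 2.1, "tz": 0, "rx": 0.003, "ry": 0, "rz": 0, "jaw": -1}, {"tx": 0.1, "ty": 2.8, "tz": 0, "rx": 0.003, "ry": 0, "rz": 0, "jaw": -1}, {"tx": 0.1, "ty": 3.0, "tz": 0, "rx": 0.003, "ry": 0, "rz": 0, "jaw": -1}]}}

```text
time_s: 13.2
position: [0.5129, -0.019, 0.066]
tool_rot: [[0.047, 0.999, -0.0], [0.999, -0.047, 0.0], [0.0, -0.0, -1.0]]
ft_force: [-0.5, -6.1, -1.1]
grip_width: 0.0233
```

Request:
{"op": "apply_moves", "data": {"plan": [{"tx": 0, "ty": 0.7, "tz": 0, "rx": 0, "ry": 0, "rz": 0, "jaw": -1}, {"tx": 0.1, "ty": 1.4, "tz": 0, "rx": 0, "ry": 0, "rz": 0, "jaw": -1}, {"tx": 0.1, "ty": 2.1, "tz": 0, "rx": 0, "ry": 0, "rz": 0, "jaw": -1}, {"tx": 0.1, "ty": 2.8, "tz": 0, "rx": 0, "ry": 0, "rz": 0, "jaw": -1}, {"tx": 0.1, "ty": 3.3, "tz": 0, "rx": 0, "ry": 0, "rz": 0, "jaw": -1}]}}

```text
time_s: 13.7
position: [0.513, -0.0165, 0.066]
tool_rot: [[0.047, 0.999, -0.0], [0.999, -0.047, -0.001], [-0.001, -0.0, -1.0]]
ft_force: [-0.1, -7.3, -1.1]
grip_width: 0.0235
```

Request:
{"op": "apply_moves", "data": {"plan": [{"tx": 0, "ty": 0.7, "tz": 0, "rx": 0, "ry": 0, "rz": 0, "jaw": -1}, {"tx": 0.1, "ty": 1.4, "tz": 0, "rx": 0, "ry": 0, "rz": 0, "jaw": -1}, {"tx": 0.1, "ty": 2.1, "tz": 0, "rx": 0, "ry": 0, "rz": 0, "jaw": -1}, {"tx": 0.1, "ty": 2.8, "tz": 0, "rx": 0, "ry": 0, "rz": 0, "jaw": -1}, {"tx": 0.1, "ty": 3.3, "tz": 0, "rx": 0, "ry": 0, "rz": 0, "jaw": -1}]}}

```text
time_s: 14.2
position: [0.5131, -0.014, 0.066]
tool_rot: [[0.047, 0.999, -0.001], [0.999, -0.047, -0.003], [-0.003, -0.0, -1.0]]
ft_force: [-0.8, -7.9, -0.8]
grip_width: 0.0232
```

Request:
{"op": "apply_moves", "data": {"plan": [{"tx": 0, "ty": 0.7, "tz": 0, "rx": 0.003, "ry": 0, "rz": 0, "jaw": -1}, {"tx": 0.1, "ty": 1.4, "tz": 0, "rx": 0.003, "ry": 0, "rz": 0, "jaw": -1}, {"tx": 0.1, "ty": 2.1, "tz": 0, "rx": 0.003, "ry": 0, "rz": 0, "jaw": -1}, {"tx": 0.1, "ty": 2.8, "tz": 0, "rx": 0.003, "ry": 0, "rz": 0, "jaw": -1}, {"tx": 0.1, "ty": 3.3, "tz": 0, "rx": 0.003, "ry": 0, "rz": 0, "jaw": -1}]}}

```text
time_s: 14.7
position: [0.5133, -0.0115, 0.066]
tool_rot: [[0.047, 0.999, -0.001], [0.999, -0.047, -0.001], [-0.001, -0.001, -1.0]]
ft_force: [-1.4, -6.9, -1.6]
grip_width: 0.0233
```

Request:
{"op": "apply_moves", "data": {"plan": [{"tx": 0, "ty": 0.7, "tz": 0, "rx": 0.002, "ry": 0, "rz": 0, "jaw": -1}, {"tx": 0.1, "ty": 1.4, "tz": 0, "rx": 0.002, "ry": 0, "rz": 0, "jaw": -1}, {"tx": 0.1, "ty": 2.1, "tz": 0, "rx": 0.002, "ry": 0, "rz": 0, "jaw": -1}, {"tx": 0.1, "ty": 2.8, "tz": 0, "rx": 0.002, "ry": 0, "rz": 0, "jaw": -1}, {"tx": 0.1, "ty": 3.3, "tz": 0, "rx": 0.002, "ry": 0, "rz": 0, "jaw": -1}]}}

```text
time_s: 15.2
position: [0.5134, -0.0089, 0.066]
tool_rot: [[0.047, 0.999, -0.001], [0.999, -0.047, -0.001], [-0.001, -0.001, -1.0]]
ft_force: [-0.9, -6.8, -0.1]
grip_width: 0.0235
```

```bash
python3 -c "
from h import *
show('15',wb=(0,420,0,560))"
```

```text
15.3 [ 0.51341136 -0.00874707  0.0660248 ] [-0.45 -6.18 -1.26] [-0.971  0.111  0.022] 0.023537890235989456
```

View pics/c15.png

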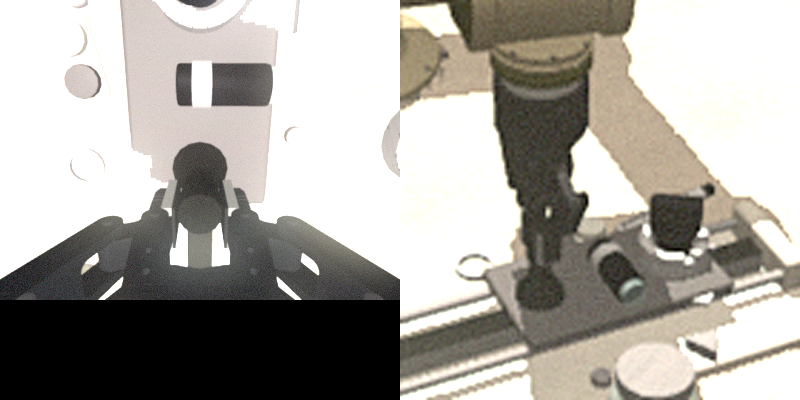

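Request:
{"op": "apply_moves", "data": {"plan": [{"tx": 0, "ty": 0.7, "tz": 0, "rx": 0.002, "ry": 0, "rz": 0, "jaw": -1}, {"tx": 0.1, "ty": 1.4, "tz": 0, "rx": 0.002, "ry": 0, "rz": 0, "jaw": -1}, {"tx": 0.1, "ty": 2.1, "tz": 0, "rx": 0.002, "ry": 0, "rz": 0, "jaw": -1}, {"tx": 0.1, "ty": 2.8, "tz": 0, "rx": 0.002, "ry": 0, "rz": 0, "jaw": -1}, {"tx": 0.1, "ty": 3.3, "tz": 0, "rx": 0.002, "ry": 0, "rz": 0, "jaw": -1}]}}

```text
time_s: 15.8
position: [0.5135, -0.0062, 0.066]
tool_rot: [[0.047, 0.999, -0.001], [0.999, -0.047, 0.0], [0.0, -0.001, -1.0]]
ft_force: [-0.7, -8.2, 0.0]
grip_width: 0.0233
```

Request:
{"op": "apply_moves", "data": {"plan": [{"tx": 0, "ty": 0.7, "tz": 0, "rx": 0.002, "ry": 0, "rz": 0, "jaw": -1}, {"tx": 0.1, "ty": 1.4, "tz": 0, "rx": 0.002, "ry": 0, "rz": 0, "jaw": -1}, {"tx": 0.1, "ty": 2.1, "tz": 0, "rx": 0.002, "ry": 0, "rz": 0, "jaw": -1}, {"tx": 0.1, "ty": 2.8, "tz": 0, "rx": 0.002, "ry": 0, "rz": 0, "jaw": -1}, {"tx": 0.1, "ty": 3.3, "tz": 0, "rx": 0.002, "ry": 0, "rz": 0, "jaw": -1}]}}

```text
time_s: 16.3
position: [0.5137, -0.0037, 0.066]
tool_rot: [[0.047, 0.999, -0.001], [0.999, -0.047, 0.001], [0.001, -0.001, -1.0]]
ft_force: [-0.3, -8.2, -0.8]
grip_width: 0.023
```

Request:
{"op": "apply_moves", "data": {"plan": [{"tx": 0, "ty": 0.7, "tz": 0, "rx": 0, "ry": 0, "rz": 0, "jaw": -1}, {"tx": 0.1, "ty": 1.4, "tz": 0, "rx": 0, "ry": 0, "rz": 0, "jaw": -1}, {"tx": 0.1, "ty": 2.1, "tz": 0, "rx": 0, "ry": 0, "rz": 0, "jaw": -1}, {"tx": 0.1, "ty": 2.8, "tz": 0, "rx": 0, "ry": 0, "rz": 0, "jaw": -1}, {"tx": 0.1, "ty": 3.3, "tz": 0, "rx": 0, "ry": 0, "rz": 0, "jaw": -1}]}}

```text
time_s: 16.8
position: [0.5138, -0.0011, 0.066]
tool_rot: [[0.047, 0.999, -0.001], [0.999, -0.047, -0.001], [-0.001, -0.001, -1.0]]
ft_force: [0.1, -7.0, -1.0]
grip_width: 0.0234
```

Request:
{"op": "apply_moves", "data": {"plan": [{"tx": 0, "ty": 0.7, "tz": 0, "rx": 0.001, "ry": 0, "rz": 0, "jaw": -1}, {"tx": 0.1, "ty": 1.4, "tz": 0, "rx": 0.001, "ry": 0, "rz": 0, "jaw": -1}, {"tx": 0.1, "ty": 2.1, "tz": 0, "rx": 0.001, "ry": 0, "rz": 0, "jaw": -1}, {"tx": 0.1, "ty": 2.8, "tz": 0, "rx": 0.001, "ry": 0, "rz": 0, "jaw": -1}, {"tx": 0.1, "ty": 3.3, "tz": 0, "rx": 0.001, "ry": 0, "rz": 0, "jaw": -1}]}}

```text
time_s: 17.3
position: [0.5139, 0.0015, 0.066]
tool_rot: [[0.047, 0.999, -0.001], [0.999, -0.047, -0.001], [-0.001, -0.001, -1.0]]
ft_force: [-0.4, -6.8, -0.9]
grip_width: 0.0231
```

Request:
{"op": "apply_moves", "data": {"plan": [{"tx": 0, "ty": 0.7, "tz": 0, "rx": 0.002, "ry": 0, "rz": 0, "jaw": -1}, {"tx": 0.1, "ty": 1.4, "tz": 0, "rx": 0.002, "ry": 0, "rz": 0, "jaw": -1}, {"tx": 0.1, "ty": 2.1, "tz": 0, "rx": 0.002, "ry": 0, "rz": 0, "jaw": -1}, {"tx": 0.1, "ty": 2.8, "tz": 0, "rx": 0.002, "ry": 0, "rz": 0, "jaw": -1}, {"tx": 0.1, "ty": 3.3, "tz": 0, "rx": 0.002, "ry": 0, "rz": 0, "jaw": -1}]}}

```text
time_s: 17.8
position: [0.514, 0.004, 0.066]
tool_rot: [[0.047, 0.999, -0.001], [0.999, -0.047, -0.001], [-0.001, -0.001, -1.0]]
ft_force: [-0.4, -7.5, -1.3]
grip_width: 0.0231
```

Request:
{"op": "apply_moves", "data": {"plan": [{"tx": 0, "ty": 0.7, "tz": 0, "rx": 0.002, "ry": 0, "rz": 0, "jaw": -1}, {"tx": 0.1, "ty": 1.4, "tz": 0, "rx": 0.002, "ry": 0, "rz": 0, "jaw": -1}, {"tx": 0.1, "ty": 2.1, "tz": 0, "rx": 0.002, "ry": 0, "rz": 0, "jaw": -1}, {"tx": 0.1, "ty": 2.8, "tz": 0, "rx": 0.002, "ry": 0, "rz": 0, "jaw": -1}, {"tx": 0.1, "ty": 3.3, "tz": 0, "rx": 0.002, "ry": 0, "rz": 0, "jaw": -1}]}}

```text
time_s: 18.3
position: [0.5142, 0.0066, 0.066]
tool_rot: [[0.047, 0.999, -0.001], [0.999, -0.047, -0.0], [-0.0, -0.001, -1.0]]
ft_force: [-0.6, -7.2, -1.5]
grip_width: 0.0234
```

Request:
{"op": "apply_moves", "data": {"plan": [{"tx": 0, "ty": 0.7, "tz": 0, "rx": 0.001, "ry": 0, "rz": 0, "jaw": -1}, {"tx": 0.1, "ty": 1.4, "tz": 0, "rx": 0.001, "ry": 0, "rz": 0, "jaw": -1}, {"tx": 0.1, "ty": 2.1, "tz": 0, "rx": 0.001, "ry": 0, "rz": 0, "jaw": -1}, {"tx": 0.1, "ty": 2.8, "tz": 0, "rx": 0.001, "ry": 0, "rz": 0, "jaw": -1}, {"tx": 0.1, "ty": 3.3, "tz": 0, "rx": 0.001, "ry": 0, "rz": 0, "jaw": -1}]}}

```text
time_s: 18.8
position: [0.5142, 0.0092, 0.066]
tool_rot: [[0.047, 0.999, -0.001], [0.999, -0.047, -0.001], [-0.001, -0.001, -1.0]]
ft_force: [-0.2, -7.4, -0.2]
grip_width: 0.0231
```

```bash
python3 -c "
from h import *
show('16',wb=(0,420,0,560))"
```

```text
18.9 [0.5142767  0.00928084 0.06598755] [ 0.36 -6.59 -0.74] [-1.024  0.016  0.05 ] 0.023115828493569066
```

View pics/c16.png

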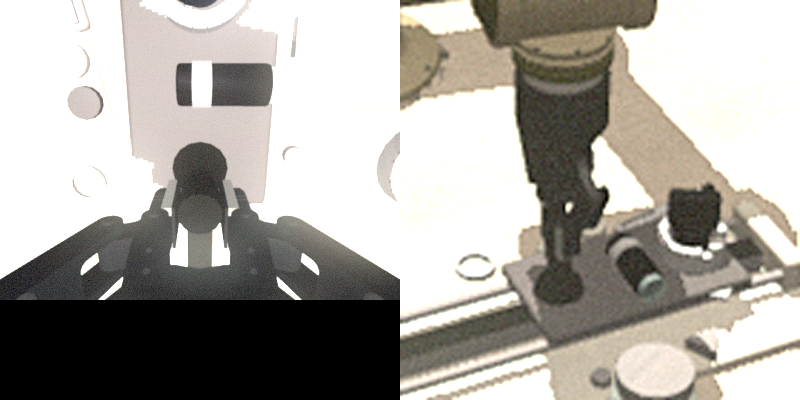

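Request:
{"op": "apply_moves", "data": {"plan": [{"tx": 0, "ty": 0.7, "tz": 0, "rx": 0.001, "ry": 0, "rz": 0, "jaw": -1}, {"tx": 0.1, "ty": 1.4, "tz": 0, "rx": 0.001, "ry": 0, "rz": 0, "jaw": -1}, {"tx": 0.1, "ty": 2.1, "tz": 0, "rx": 0.001, "ry": 0, "rz": 0, "jaw": -1}, {"tx": 0.1, "ty": 2.8, "tz": 0, "rx": 0.001, "ry": 0, "rz": 0, "jaw": -1}]}}

```text
time_s: 19.3
position: [0.5144, 0.0113, 0.066]
tool_rot: [[0.047, 0.999, -0.001], [0.999, -0.047, -0.001], [-0.001, -0.001, -1.0]]
ft_force: [-0.4, -6.8, -0.9]
grip_width: 0.0234
```

Request:
{"op": "apply_moves", "data": {"plan": [{"tx": 0, "ty": 0.7, "tz": 0, "rx": 0.001, "ry": 0, "rz": 0, "jaw": -1}, {"tx": 0.1, "ty": 1.4, "tz": 0, "rx": 0.001, "ry": 0, "rz": 0, "jaw": -1}, {"tx": 0.1, "ty": 2.1, "tz": 0, "rx": 0.001, "ry": 0, "rz": 0, "jaw": -1}, {"tx": 0.1, "ty": 2.8, "tz": 0, "rx": 0.001, "ry": 0, "rz": 0, "jaw": -1}]}}

```text
time_s: 19.7
position: [0.5145, 0.0138, 0.066]
tool_rot: [[0.047, 0.999, -0.001], [0.999, -0.047, -0.001], [-0.001, -0.001, -1.0]]
ft_force: [0.9, -4.4, -1.1]
grip_width: 0.0234
```

```bash
python3 -c "
from h import *
show('17',wb=(0,420,0,560))"
```

```text
19.8 [0.51451068 0.01422423 0.06599155] [ 0.73 -1.77 -1.19] [-0.261 -0.122  0.024] 0.023455763361244154
```

View pics/c17.png

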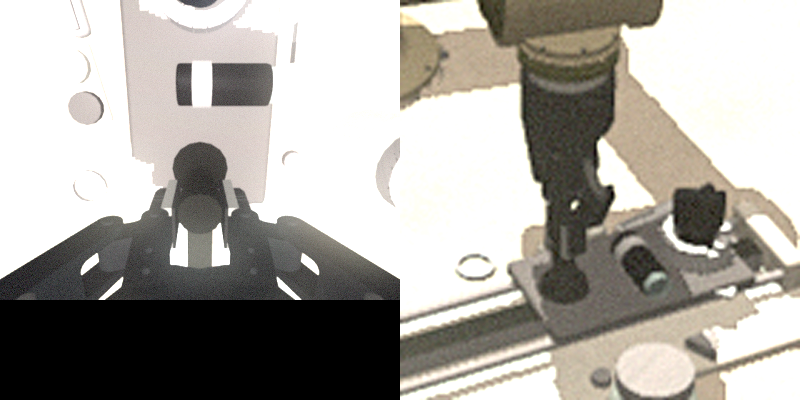

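```bash
python3 -c "
from h import *
o=[]
for t in ['15','16','17']:
  b=cv2.imread(f'pics/s{t}.png')[150:215,300:370]; o.append(cv2.resize(b,None,fx=3.8,fy=5,interpolation=cv2.INTER_CUBIC))
cv2.imwrite('pics/cmp.png',cv2.convertScaleAbs(np.hstack(o),alpha=2.2))"
```

```text
(no output)
```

View pics/cmp.png

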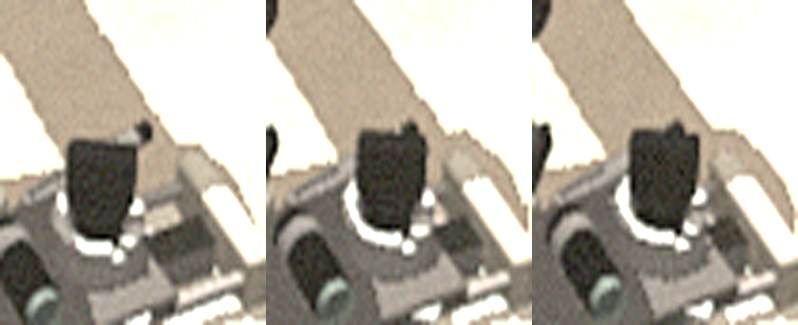

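Request:
{"op": "apply_moves", "data": {"plan": [{"tx": 0, "ty": 0.5, "tz": 0, "rx": 0, "ry": 0, "rz": 0, "jaw": -1}, {"tx": 0, "ty": 1.0, "tz": 0, "rx": 0, "ry": 0, "rz": 0, "jaw": -1}, {"tx": 0.1, "ty": 1.5, "tz": 0, "rx": 0, "ry": 0, "rz": 0, "jaw": -1}]}}

```text
time_s: 20.1
position: [0.5146, 0.0167, 0.066]
tool_rot: [[0.047, 0.999, -0.001], [0.999, -0.047, 0.002], [0.002, -0.001, -1.0]]
ft_force: [1.4, 4.7, -0.4]
grip_width: 0.0229
```

```bash
python3 -c "
from h import *
grab('scene','s18'); s=env.observe(); print(s['time_s'],s['position'],s['ft_force'])
o=[]
for t in ['16','17','18']:
  b=cv2.imread(f'pics/s{t}.png')[150:215,300:370]; o.append(cv2.resize(b,None,fx=3.8,fy=5,interpolation=cv2.INTER_CUBIC))
cv2.imwrite('pics/cmp2.png',cv2.convertScaleAbs(np.hstack(o),alpha=2.2))"
```

```text
20.15 [0.51463909 0.0167869  0.06598453] [ 1.33894102  5.89155174 -1.84763038]
```

View pics/cmp2.png

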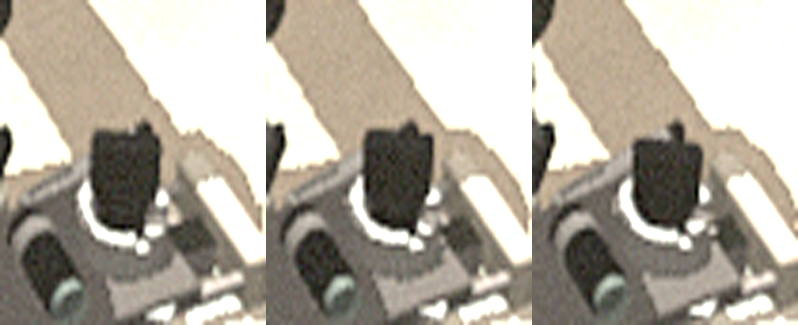

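Request:
{"op": "apply_moves", "data": {"plan": [{"tx": 0, "ty": 0, "tz": 0, "rx": 0, "ry": 0, "rz": 0, "jaw": 0.3}, {"tx": 0, "ty": 0, "tz": 0, "rx": 0, "ry": 0, "rz": 0, "jaw": 0.3}, {"tx": 0, "ty": 0, "tz": 0, "rx": 0, "ry": 0, "rz": 0, "jaw": 0.3}, {"tx": 0, "ty": 0, "tz": 20, "rx": 0, "ry": 0, "rz": 0, "jaw": 0.3}, {"tx": 0, "ty": 0, "tz": 60, "rx": 0, "ry": 0, "rz": 0, "jaw": 0.3}, {"tx": 0, "ty": 0, "tz": 100, "rx": 0, "ry": 0, "rz": 0, "jaw": 0.3}, {"tx": -20, "ty": 0, "tz": 140, "rx": 0, "ry": 0, "rz": 0, "jaw": 0.3}, {"tx": -40, "ty": 0, "tz": 170, "rx": 0, "ry": 0, "rz": 0, "jaw": 0.3}, {"tx": -40, "ty": 0, "tz": 170, "rx": 0, "ry": 0, "rz": 0, "jaw": 0.3}]}}

```text
time_s: 21.05
position: [0.4745, 0.0166, 0.2401]
tool_rot: [[0.047, 0.999, 0.007], [0.999, -0.047, 0.0], [0.0, 0.007, -1.0]]
ft_force: [-0.2, -0.4, -0.6]
grip_width: 0.0551
```

```bash
python3 -c "
from h import *
show('19',wb=(0,420,0,560),sb=(140,290,190,390)); grab('top','t19')
b=cv2.imread('pics/s19.png')[140:235,270:390]; cv2.imwrite('pics/z19.png',cv2.convertScaleAbs(cv2.resize(b,None,fx=6,fy=6,interpolation=cv2.INTER_CUBIC),alpha=2))"
```

```text
21.15 [0.47451332 0.01668358 0.2361466 ] [ 0.72 -0.06 -0.05] [ 0.035 -0.011  0.042] 0.0555008420915266
```

View pics/c19.png

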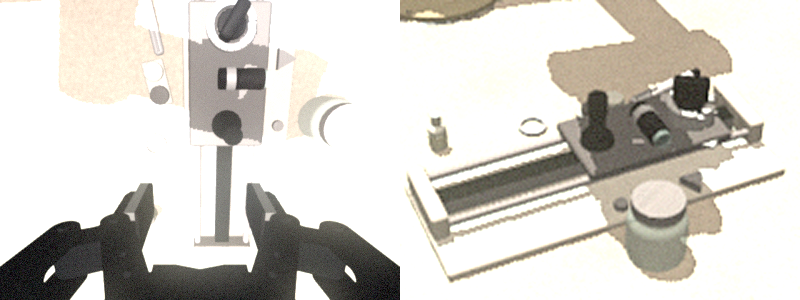

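View pics/z19.png

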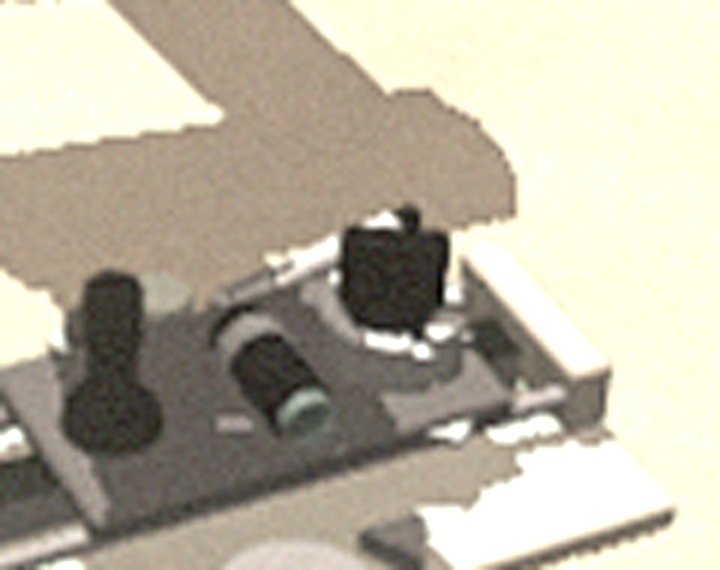

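```bash
python3 -c "
from h import *
c=np.array([.5212,.1458]); a=-.047+1.047; ux=np.array([np.cos(a),np.sin(a)]); uy=np.array([-ux[1],ux[0]])
def corners(f,c,z): return [proj(f,[*(c+sx*.023*ux+sy*.008*uy),z]).round(1).tolist() for sx in(-1,1) for sy in(-1,1)]
for z in(.107,.115): print(z,corners('s19',c,z))
c0=np.array([.5178,.0770]); print('before, s11 .115',corners('s11',c0,.115))
for t in ['s19','s11']:
  g=cv2.imread('pics/'+t+'.png',0); m=g<28
  sl=m[165:215,305:350] 
  print(t,[(int(x),int(np.argmax(m[150:215,x])+150)) for x in range(296,352,3)])
"
```

```text
0.107 [[326.0, 180.6], [326.2, 176.8], [344.6, 181.7], [344.6, 177.9]]
0.115 [[326.2, 178.0], [326.4, 174.2], [344.8, 179.1], [344.9, 175.3]]
before, s11 .115 [[301.3, 184.9], [301.7, 181.0], [320.1, 186.0], [320.4, 182.1]]
s19 [(296, 209), (299, 150), (302, 150), (305, 195), (308, 192), (311, 191), (314, 196), (317, 197), (320, 200), (323, 150), (326, 150), (329, 178), (332, 179), (335, 179), (338, 175), (341, 180), (344, 180), (347, 150), (350, 150)]
s11 [(296, 209), (299, 150), (302, 187), (305, 184), (308, 183), (311, 183), (314, 183), (317, 184), (320, 150), (323, 202), (326, 201), (329, 204), (332, 150), (335, 150), (338, 175), (341, 150), (344, 150), (347, 150), (350, 150)]
```

```bash
python3 -c "
from h import *
s=env.observe(); print(s['time_s'],s['ft_force'].round(2)); print(env.close_job())"
```

```text
21.2 [ 0.87 -0.67 -0.06]
the job is handed in; nothing more can be done
None
```

The carriage is locked at the station marked by the pointed clip, and I handed the job in at 21.2 s with the robot touching nothing.

**What I did**
- I pulled the knob up 9 mm and turned it 60° anticlockwise. A picture showed the peg centred over the deep notch, so I lowered it in and let it snap down.
- With the knob let go, I held the joystick with 20 N and slid the carriage towards the clip, in steps of about 2.5 mm from just before the clip onwards.
- About 41 mm past the clip the drag vanished and the carriage was pulled forward. I took that as the pin entering the hole, opened the gripper and raised the arm clear.

**Last checks**
- **Pin height:** in the final scene picture the knob top matches about 107 mm above the table (pin fully home). With the pin riding on the bar it would be 115 mm. The wrist force read about 0.
- **Other things:** I never touched the other objects. The ones in the last view looked undisturbed, but I did not measure them again or look at the last overhead picture.

**What disagreed**
- **TCP height:** the real fingertips were about 31 mm above the reported TCP height, so my first closing on the knob caught nothing. It happened just above the knob, without contact. I found this from two views and corrected for it.
- **Slide drag:** it read 6–8 N, against the roughly 4 N stated.
- **Hole position:** the hole lay right at the far end of the stated 4–41 mm range.

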